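# Check a spectrophotometer with a glass filter standard

### The arm

A 6-joint arm with a two-finger parallel gripper is mounted at the origin on the work surface. World frame = base frame: x ahead of the robot, y to its left, z up, the work surface at z = 0. Lengths are in mm, angles in rad, forces in N, time in s.
With the tool pointing down it reaches from about 300 to 775 mm from the base axis. Payload 14.6 kg.
Tool frame: the origin (TCP) lies on the centre line of the jaws, within the pads' length; the fingertips stand manip.tcp_to_tips ahead of it and the grasp point (between the pads) lies 5 mm behind it (manip.tcp_to_tips is the distance from the TCP to the fingertips, in mm); z points along the fingers, y is the direction in which the jaws open and shut (so a half turn about z gives the same grasp; the last joint's range is limited). The gripper opens to 94 mm and grips with 3 to 60 N. Pads are 16 mm wide; open, the fingers measure 119 mm over their backs; the gripper's body (75 mm by 177 mm) begins 78 mm behind the grasp point.
Start: joints at [1.256, 0.3, 1.521, -0, 1.321, -0.067], TCP at [134.897, 533.19, 219.446] pointing down, gripper open.
Joint ranges: [-3.03, 3.03], [-0.79, 2.21], [0.23, 2.52], [-1.04, 4.18], [0, 3.07], [-2.55, 2.55]. Speed limits (rad/s): [2.22, 2.22, 2.57, 3.14, 3.14, 3.14].

### API

Orientations are given as [roll, pitch, yaw] about the fixed x, y, z axes, in that order (R = Rz(yaw) Ry(pitch) Rx(roll)).
In Python, from cell import manip, optics, workorder gives the robot as it stands. The module is installed in compiled form; this text tells all that it offers.
- The arm moves only by the tool jog_arm, never from a script. Its argument "deltas" is text: rows parted by semicolons, each of 5 numbers parted by spaces: the shift along the tool's x, y, z in mm, then the turn about the tool's z in rad, then the finger opening in mm, from 0 to 94. In form: tx ty tz twist grip; .... A call has exactly 10 rows; each row is the pose to reach, as a shift and turn from the pose commanded when the call began, along the tool's axes at that moment; what a row does not reach only later rows make up. A row lasts 1/8 s, in which the tool goes at most 62.5 mm and 10.7 degrees, less where a joint would pass 70% of its speed; a pose out of reach is approached as far as the arm can. A call with a gripper value outside its range is refused whole. The fingers move at their own pace and stop on an object; "squeeze" is the grip in N (left out, the last holds). Time passes only in rows, so rows that repeat a pose let the fingers close, or fill a call up. It gives the time, the measured TCP pose, the force and the opening at its end, in the units of the state.
- manip.read_state(): the state, without advancing time (a new reading comes with each control period).
- optics.camera(name): name is "scene" or "side" or "wrist"; returns (picture, depth): 480x640x3 uint8, red, green, blue; 480x640 float32, mm along the optical axis (not along the pixel's ray), 0 where there is no reading.
- optics.get_calibration(name): a dict with "intrinsics" (3x3 intrinsics, pixels), "dist_coeffs" ([k1, k2, p1, p2, k3] as OpenCV has them; the pictures are not rectified), "R" (3x3) and "t" (3): a world point X has camera coordinates R X + t; the wrist camera has in their place "hand_eye" (4x4, takes a point from camera to tool coordinates, whose origin is the TCP and whose axes are the flange's). Camera axes: x right, y down, z forward; pixel columns grow to the right and rows downward; lengths in mm; the calibration is good to about 2 mm. A picture is of the moment at which its call begins: read the wrist's pose just before it. get_calibration takes no time and is no camera call.
- workorder.sign_off(): hands the job in, once; it reports no verdict.
The state is a dict: "clock": time; "joints": joint angles; "qd": joint speeds; "effort": joint torques, N m; "eef_pos": TCP position; "eef_rot": TCP orientation; "wrist_force": force on the tool from outside, world axes, zero at the start; "moment": the same for the moment, N m; "finger_gap": finger opening in mm.
Only numpy, scipy, OpenCV 4.12 (cv2) and the standard library are available. Lean on these libraries where they do the work, as an engineer would, in place of code of your own. Each camera call takes 0.05 s, during which the arm holds its last target.

### The job

Check the spectrophotometer with the orange-capped filter standard: take it from the wooden stand and set it fully down in the empty rear place of the cell carrier, its glass facing across to the two sides of the instrument, let go, and close the lid. Then pull the black rod knob out until it snaps into its outer detent, press the big green key to take the reading while the rod is out, and push the rod fully home. Leave the filter in the carrier and the lid shut, and do not disturb the other filters or the other things on the bench.

Things in the scene. Friction and masses are not known exactly. Their poses are not given: they have to be found in the camera images.
- spectro: White bench spectrophotometer, 330 deep x 420 wide x 150 mm high, fixed. Origin on the bench, at the middle of its upright front face; x points into it (away from the robot), y to the robot's left, z up. Above the knob the face rises plumb to z 150 (175 with lid shut): a gripper can take the knob only leaning back to the robot. Left half (y above 0): console rising at 31.6 degrees from x 0, z 70.
- lid (a joint): Grey lid over the sample compartment, a hollow shell 124 deep x 132 wide x 24 mm thick, hinged at its rear edge: hinge line along spectro's y at its x 128, z 151, middle y -100. 0 rad = shut (top face at z 175), 1.57 = upright, limit 1.8. Stiff: stays where it is left (1.5 N at the free edge moves it), so push it right down. Starts standing open.
- lid_edge (a point): Middle of the lid's free edge, 126 mm from the hinge line, half-way through its thickness. Axes turn with the lid: x from the free edge to the hinge, y along the edge, z out of the outer face (up when shut, away from the robot when open).
- carrier_rod (a joint): Pull rod that carries the cell carrier. 0 m = pushed fully home, 0.025 = out in its detent, which is also its stop. Slides along spectro's -x, towards the robot. Spring detents at both ends: about 7 N is needed to leave either one, past half-way it snaps into the other by itself, and it then stays there. Starts home.
- knob (a point): Middle of the round black knob at the rod's end, on its axis: spectro's y -100, z 78; 23 mm in front of the face when home, 48 when out. 22 mm long along the rod, 17 to 23 mm in diameter with a slight waist; its flat outer end is 11 mm in front of this point. Axes parallel to spectro's.
- rear_place (a point): Floor centre of the carrier's empty rear place (spectro's x 70, y -100, z 85, rod home): a square well 15.5 mm wide, 31 mm deep, its top 4 mm flared to 23 mm. 25 mm in front of it (spectro -x) a black-capped empty frame fills the front place. Axes parallel to spectro's; moves with the rod. The open compartment around it: spectro x 12 to 115, y -158 to -42, rim z 150.
- filter_orange: The filter to use: dark frame 12.5 x 12.5 x 46 mm with an amber glass pane, orange cap 14 x 14 x 20 mm on top, 66 mm tall, 30 g. Origin at the centre of its underside, z up. The glass faces its +y and -y; a white line along y on the cap shows it. In the carrier its y must lie along spectro's y, either way round. Starts in a well of the stand, underside 8 mm above the bench.
- stand: Light wooden block 128 (x) x 44 (y) x 34 mm, fixed, with four square wells 15.5 mm wide, 26 mm deep, in a row along its x, 32 mm apart. Origin at the centre of its underside. Filters in it have their y along the stand's y. The other three wells hold the other filters.
- filter_blue: Like the orange one, blue cap; leave alone.
- filter_green: Like the orange one, green cap; leave alone.
- filter_white: Like the orange one, white cap; leave alone.
- green_key (a joint): Big green key on the console. 0 m = up, 0.005 = fully down; counts as pressed beyond 0.003. Spring, 5 N fully down.
- key_top (a point): Centre of the green key's top face, 24 x 28 mm, standing 9 mm proud of the console; z is its outward normal (press along -z), which leans 31.6 degrees from vertical towards the robot.
- spray_bottle: Orange spray bottle with a black head, 68 mm diameter, 190 mm tall, origin at the underside; leave alone.
- jar: White jar, 64 mm diameter, 85 mm tall, origin at the underside; leave alone.
- tip_box: Clear box of yellow pipette tips, 85 x 120 x 54 mm, origin at the underside; leave alone.
- tube_rack: Aluminium rack with glass test tubes, 60 x 150 x 100 mm, long along its y, origin at the underside; leave alone.
- beaker: Glass beaker, 60 mm diameter, 75 mm tall, origin at the underside; leave alone.

How it is judged:
By the outcome, as a careful person would: the job done as asked, in the order asked, and still so for the second after the job is handed in, with the robot touching nothing.
It also fails if it takes over 72 s, if anything falls off the work surface, if the arm or the gripper's body presses on something with over 40 N, if the wrist force passes 120 N, or if a joint passes its speed limit or range.

## Working session

There is one attempt and no reset: what is moved stays moved. The work goes in short steps, Python scripts to look and compute and a tool call to move; the robot and the scene stay as the last step left them, time stands still between calls to the robot, and variables do not carry over. Pictures are saved under pics/ and viewed, and the job is handed in when it is done.

Besides the shell and the picture viewer there is one more tool, called after "Request:" by a JSON object that holds its "api" and its "payload", one argument or row to a line. jog_arm: Moves the arm, as the interface text tells. Its arguments: {"type":"object","properties":{"deltas":{"type":"string"},"squeeze":{"type":"number"}},"required":["deltas"]}

```bash
mkdir -p pics; cat > h.py <<'E'
import numpy as np, cv2
from cell import manip, optics, workorder
from scipy.spatial.transform import Rotation as Ro
def snap(name,fn):
    st=manip.read_state(); im,d=optics.camera(name)
    cv2.imwrite('pics/'+fn+'.png',im[:,:,::-1]); np.savez('pics/'+fn+'.npz',im=im,d=d,pos=st['eef_pos'],rot=st['eef_rot']); return im,d,st
def load(fn):
    z=np.load('pics/'+fn+'.npz'); return z['im'],z['d'],z['pos'],z['rot']
def cam2w(name,pos=None,rot=None):
    c=optics.get_calibration(name); K=np.array(c['intrinsics']);D=np.array(c['dist_coeffs'])
    if 'hand_eye' in c:
        H=np.array(c['hand_eye']); Rt=Ro.from_euler('xyz',rot).as_matrix()
        R=Rt@H[:3,:3]; o=Rt@H[:3,3]+np.array(pos)
    else:
        R=np.array(c['R']).T; o=-R@np.array(c['t']).ravel()
    return K,D,R,o
def pts(name,uv,depth=None,z=None,pos=None,rot=None):
    K,D,R,o=cam2w(name,pos,rot)
    n=cv2.undistortPoints(np.array(uv,float).reshape(-1,1,2),K,D).reshape(-1,2)
    r=np.c_[n,np.ones(len(n))]
    if depth is not None: return (r*np.array(depth).reshape(-1,1))@R.T+o
    w=r@R.T; return o+w*((z-o[2])/w[:,2])[:,None]
def cloud(name,fn):
    im,d,pos,rot=load(fn); v,u=np.nonzero(d>0)
    return np.c_[u,v],pts(name,np.c_[u,v],d[v,u],pos=pos,rot=rot),im[v,u]
def proj(name,X,pos=None,rot=None):
    K,D,R,o=cam2w(name,pos,rot); Y=(np.atleast_2d(X)-o)@R
    return cv2.projectPoints(Y,np.zeros(3),np.zeros(3),K,D)[0].reshape(-1,2)
E
python3 - <<'E'
from h import *
print(manip.read_state()); print(manip.tcp_to_tips)
for n in ('scene','side','wrist'):
    snap(n,n+'0'); K,D,R,o=cam2w(n,[134.9,533.2,219.4],manip.read_state()['eef_rot']); print(n,K.tolist(),D,o,R[:,2])
E
```

```text
{'clock': 0.0, 'joints': array([ 1.25638150e+00,  3.00476755e-01,  1.52155312e+00,  1.90095854e-06,
        1.32068667e+00, -6.65958783e-02]), 'qd': array([ 2.37422062e-04, -6.88290942e-04,  1.52451363e-03,  5.28144699e-05,
       -2.33500579e-03,  2.27089495e-04]), 'effort': array([-1.59859087e-04, -5.31811202e+01, -3.52729833e+01,  7.08360784e-02,
        2.44013756e-02, -1.50647752e-04]), 'eef_pos': array([134.83779309, 532.9760148 , 218.89504399]), 'eef_rot': array([-3.14047138e+00, -7.66283419e-05,  2.89377319e+00]), 'wrist_force': array([ 0.21526809, -0.31183409,  0.56341159]), 'moment': array([-0.01248293,  0.05430038,  0.01915587]), 'finger_gap': 93.51102620524027}
14.0
scene [[622.3309477088402, 0.0, 311.0718048815657], [0.0, 622.3309477088402, 238.56387376996898], [0.0, 0.0, 1.0]] [-0.10018144  0.          0.          0.          0.        ] [1066.9844054  -909.16814727 1239.50689239] [-0.33042754  0.59227732 -0.73486408]
side [[465.8173627238722, 0.0, 318.90130330664425], [0.0, 465.8173627238722, 240.14165692996744], [0.0, 0.0, 1.0]] [0.00248529 0.         0.         0.         0.        ] [ 194.16745746 -920.81033456  688.85471362] [ 0.30085508  0.81532596 -0.49470172]
wrist [[393.4570211029399, 0.0, 318.130857496956], [0.0, 393.4570211029399, 240.65633031465507], [0.0, 0.0, 1.0]] [-0.02920775  0.          0.          0.          0.        ] [ 61.79369813 550.50374102 386.09924912] [ 0.24997295 -0.06466474 -0.96609109]
```

View pics/scene0.png

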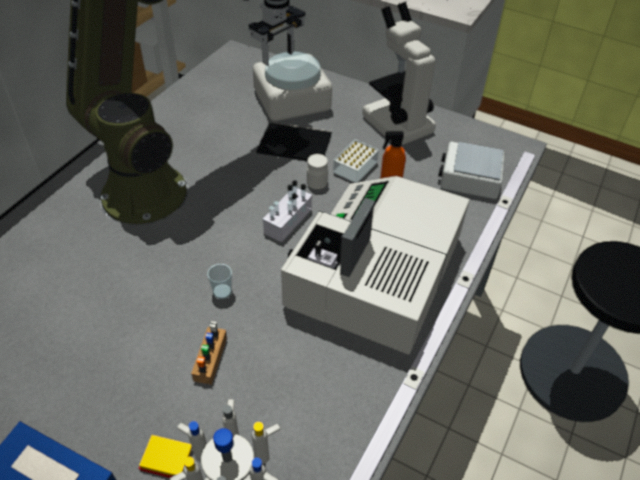

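View pics/side0.png

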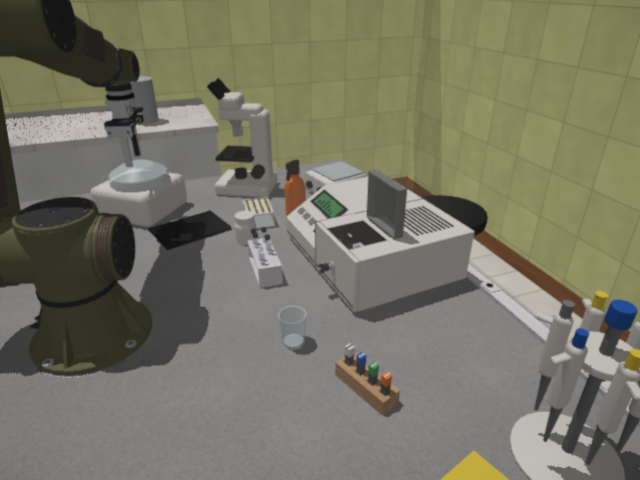

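View pics/wrist0.png

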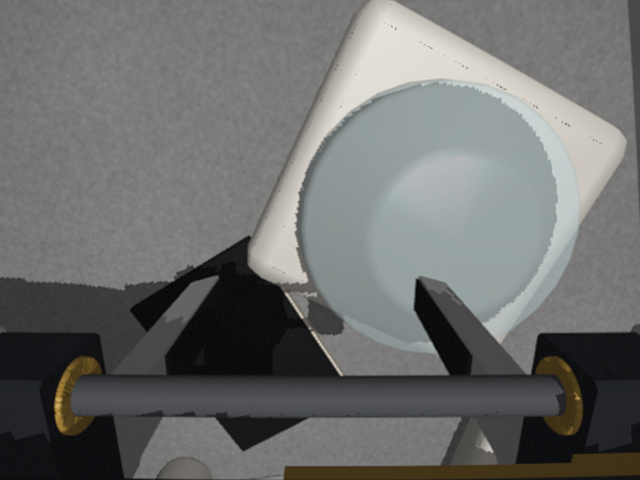

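```bash
python3 - <<'E'
from h import *
print(optics.get_calibration('wrist')['hand_eye'])
for n in ('scene','side'):
    uv,P,c=cloud(n,n+'0')
    for a,b in ((146,153),):
        m=(P[:,2]>a)&(P[:,2]<b)&(P[:,0]>200)&(P[:,1]<400)&(P[:,1]>-400)&(P[:,0]<1200)&(c.min(1)>90)
        Q=P[m]; print(n,len(Q),Q.min(0),Q.max(0))
        img=np.zeros((900,900),np.uint8)
        img[np.clip(Q[:,0]-200,0,899).astype(int),np.clip(Q[:,1]+450,0,899).astype(int)]=255
        cv2.imwrite('pics/top_%s.png'%n,img[:600,:800] if 0 else cv2.resize(img,(600,600)))
    # heights of bench
    m=(c.std(1)<6)&(P[:,2]>-15)&(P[:,2]<15); print('bench z',np.median(P[m,2]))
    # colored caps
    hsv=cv2.cvtColor(load(n+'0')[0],cv2.COLOR_RGB2HSV)
    im=load(n+'0')[0]
    cv2.imwrite('pics/crop_%s.png'%n, cv2.resize(im[310:400,170:250] if n=='scene' else im[330:420,320:410],None,fx=6,fy=6,interpolation=cv2.INTER_CUBIC)[:,:,::-1])
E
```

```text
[[-3.21547684e-05 -9.66078250e-01 -2.58249517e-01  7.51263083e+01]
 [ 9.99999857e-01  1.06604115e-04 -5.23302742e-04 -1.30229160e+00]
 [ 5.33081859e-04 -2.58249497e-01  9.66078109e-01 -1.66694128e+02]
 [ 0.00000000e+00  0.00000000e+00  0.00000000e+00  1.00000000e+00]]
scene 9860 [ 544.0461031  -149.8773034   146.00171214] [890.74619878 295.67257076 152.99943203]
bench z 0.06309463951731686
side 4265 [ 543.8547776  -148.36497157  146.00241016] [888.01487441 394.52813307 152.91636614]
bench z -1.4077380813641867
```

```bash
python3 - <<'E'
from h import *
a=cv2.imread('pics/top_scene.png');b=cv2.imread('pics/top_side.png')
cv2.imwrite('pics/tops.png',cv2.resize(np.hstack([a,b]),(800,400)))
a=cv2.imread('pics/crop_scene.png');b=cv2.imread('pics/crop_side.png')
h=min(a.shape[0],b.shape[0]);x=np.hstack([a[:h],b[:h]]);cv2.imwrite('pics/crops.png',cv2.resize(x,(800,int(800*h/x.shape[1]))))
E
```

```text
(no output)
```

View pics/tops.png

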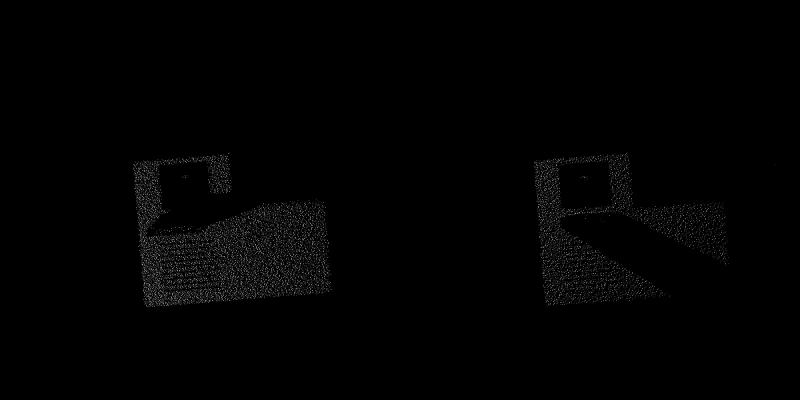

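View pics/crops.png

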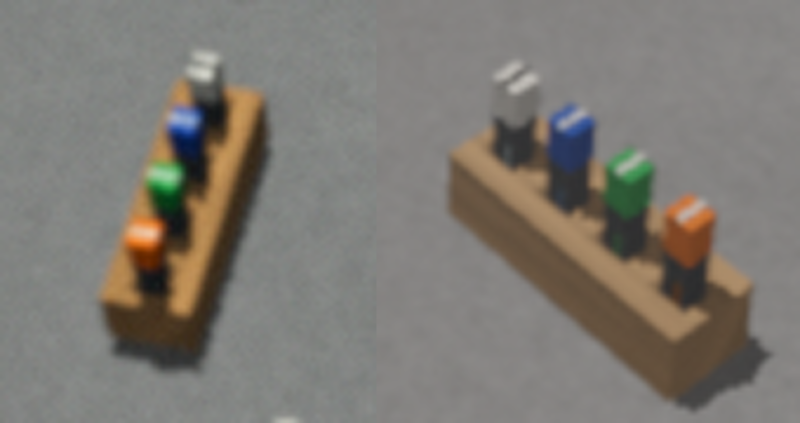

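```bash
python3 - <<'E'
from h import *
Q=[]
for n in ('scene','side'):
    uv,P,c=cloud(n,n+'0')
    m=(P[:,2]>145)&(P[:,2]<154)&(P[:,0]>500)&(P[:,1]<330)&(P[:,1]>-400)&(P[:,0]<920)&(c.min(1)>90)
    q=P[m]; r=cv2.minAreaRect(q[:,:2].astype(np.float32)); print(n,r,np.median(q[:,2]))
    # front edge: bin by y for y in -140..10, min x
    def fit(q,ax,lo,hi,f):
        b=np.arange(lo,hi,8); pp=[]
        for s in b:
            k=q[(q[:,ax]>=s)&(q[:,ax]<s+8)]
            if len(k)>3: pp.append((s+4,f(k[:,1-ax])))
        pp=np.array(pp); A=np.polyfit(pp[:,0],pp[:,1],1)
        res=np.abs(np.polyval(A,pp[:,0])-pp[:,1]); g=res<np.median(res)*2.5+.2
        return np.polyfit(pp[g,0],pp[g,1],1),res[g].mean()
    print('front x(y)',fit(q,1,-140,0,np.min)); print('right y(x)',fit(q,0,560,850,np.min)); print('back x(y)',fit(q,1,-120,100,np.max))
    # caps / stand
    im=load(n+'0')[0]; hsv=cv2.cvtColor(im,cv2.COLOR_RGB2HSV)
    d=load(n+'0')[1]
    hc=hsv[uv[:,1],uv[:,0]]
    near=(P[:,0]>150)&(P[:,0]<650)&(P[:,1]<-60)&(P[:,1]>-500)
    w=near&(P[:,2]>30)&(P[:,2]<38)&(hc[:,1]>90)&(hc[:,0]<20); print('stand top',cv2.minAreaRect(P[w][:,:2].astype(np.float32)),w.sum())
    for nm,(a,b) in dict(orange=(3,14),green=(50,80),blue=(105,125)).items():
        k=near&(hc[:,0]>=a)&(hc[:,0]<=b)&(hc[:,1]>120)&(P[:,2]>70)&(P[:,2]<78); print(nm,k.sum(),np.median(P[k],0) if k.any() else '', P[k].mean(0) if k.any() else '')
E
```

```text
scene ((709.919677734375, 73.50923156738281), (331.8444519042969, 428.9751281738281), 4.579058647155762) 149.6130496674068
front x(y) (array([-8.81862864e-02,  5.52278498e+02]), np.float64(0.3302434030703775))
right y(x) (array([ 7.97328614e-02, -1.95165664e+02]), np.float64(0.7086169780419657))
back x(y) (array([-8.25865476e-02,  8.81525407e+02]), np.float64(0.35268008174972904))
stand top ((497.9665832519531, -357.33782958984375), (45.08096694946289, 131.9519805908203), 18.545045852661133) 449
orange 30 [ 513.2911368  -403.49448097   73.06680825] [ 513.38758502 -401.78070979   73.40723494]
green 15 [ 505.91461894 -375.53831477   72.39562786] [ 506.50299856 -373.94567211   73.20831678]
blue 17 [ 496.5373744  -344.77454631   71.87048765] [ 496.19672172 -343.46367981   72.3111929 ]
side ((708.5709228515625, 72.73710632324219), (333.232666015625, 422.34625244140625), 4.897552967071533) 147.7915882058998
front x(y) (array([-8.34374352e-02,  5.49549186e+02]), np.float64(0.7471780180365399))
right y(x) (array([ 7.75642149e-02, -1.92081374e+02]), np.float64(0.6770764801495934))
back x(y) (array([-8.38688454e-02,  8.78443964e+02]), np.float64(1.5044619487290976))
stand top ((495.02044677734375, -355.5531005859375), (45.4012565612793, 128.5117950439453), 19.76722526550293) 633
orange 37 [ 510.51530343 -402.99503992   72.38615537] [ 510.9927033  -401.66772252   72.11292028]
green 15 [ 501.27757839 -375.53268823   72.14691271] [ 501.08795907 -374.97149903   72.08568625]
blue 21 [ 489.86376085 -344.10943003   72.16590028] [ 490.41605985 -343.61715313   72.44725423]
```

```bash
cat >> h.py <<'E'
def todelta(cmd,yaw,targets):
    """cmd pos, yaw (tool down); targets rows (x,y,z,yaw) -> tool deltas"""
    R=Ro.from_euler('xyz',[np.pi,0,yaw]).as_matrix()
    for t in targets:
        d=R.T@(np.array(t[:3])-cmd); print(np.round(d,1),'twist',round(-(t[3]-yaw),3))
def toworld(cmd,yaw,d):
    R=Ro.from_euler('xyz',[np.pi,0,yaw]).as_matrix(); return np.array(cmd)+R@np.array(d[:3]), yaw-d[3]
E
python3 - <<'E'
from h import *
c=[134.897,533.19,219.446]
todelta(c,2.8938,[(260,320,230,2.6),(380,80,230,2.4),(430,-20,230,2.3),(470,-380,200,1.905),(512,-402,170,1.905)])
print(np.hypot(*c[:2]))
E
```

```text
[-173.6 -176.   -10.6] twist 0.294
[-348.8 -379.2  -10.6] twist 0.494
[-421.8 -463.9  -10.6] twist 0.594
[-548.8 -803.1   19.4] twist 0.989
[-595.  -814.1   49.4] twist 0.989
549.9897969135428
```

Request:
{"api": "jog_arm", "payload": {
  "deltas": "-43 -44 -5 0.06 94; -87 -88 -10 0.12 94; -130 -132 -10 0.18 94; -174 -176 -10 0.24 94; -217 -226 -10 0.3 94; -261 -276 -10 0.36 94; -305 -326 -10 0.42 94; -349 -376 -10 0.48 94; -385 -420 -10 0.54 94; -422 -464 -10 0.6 94"
}}

```text
clock: 1.4
eef_pos: [428.4, -17.7, 229.6]
eef_rot: [3.141, 0.0, 2.292]
wrist_force: [0.2, 0.2, 0.0]
finger_gap: 93.9
```

```bash
python3 - <<'E'
from h import *
c,y=toworld([134.897,533.19,219.446],2.8938,[-422,-464,-10,.6]); print(c,y)
todelta(c,y,[(470,-330,190,1.905),(480,-390,170,1.905),(512,-402,150,1.905)])
E
```

```text
[430.20471283 -20.1393366  229.446     ] 2.2938
[-258.7 -175.2   39.4] twist 0.389
[-310.3 -207.4   59.4] twist 0.389
[-340.4 -191.3   79.4] twist 0.389
```

Request:
{"api": "jog_arm", "payload": {
  "deltas": "-42 -25 5 0.05 60; -84 -50 10 0.1 60; -126 -75 15 0.15 60; -168 -100 20 0.2 60; -210 -125 30 0.25 60; -252 -150 40 0.3 60; -294 -175 50 0.35 60; -330 -195 60 0.389 60; -330 -195 60 0.389 60; -330 -195 60 0.389 60"
}}

```text
clock: 2.65
eef_pos: [500.0, -391.4, 169.3]
eef_rot: [-3.141, -0.001, 1.905]
wrist_force: [0.0, 0.6, 0.3]
finger_gap: 60.0
```

```bash
python3 - <<'E'
from h import *
c,y=toworld([430.205,-20.139,229.446],2.2938,[-330,-195,60,.389]); print(c,y)
im,d,st=snap('wrist','w1'); print(st['eef_pos'],st['eef_rot'])
E
```

```text
[ 502.33091392 -396.59995753  169.446     ] 1.9048
[ 500.01781764 -391.41508664  169.27626489] [-3.14137033e+00 -6.62126271e-04  1.90532418e+00]
```

View pics/w1.png

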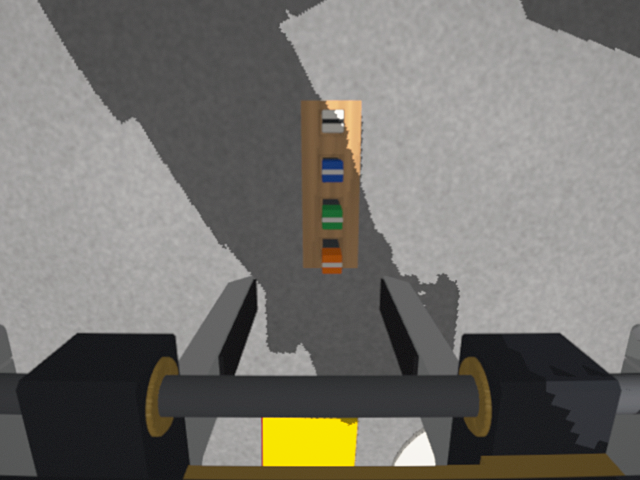

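```bash
python3 - <<'E'
from h import *
s=manip.read_state(); print(s['clock'],s['eef_pos'])
im,d,pos,rot=load('w1')
hsv=cv2.cvtColor(im,cv2.COLOR_RGB2HSV)
cv2.imwrite('pics/w1c.png',cv2.resize(im[90:290,280:400],None,fx=5,fy=3*5/3,interpolation=cv2.INTER_CUBIC)[:590,:,::-1] if 0 else cv2.resize(im[90:285,280:400],None,fx=3,fy=3,interpolation=cv2.INTER_CUBIC)[:,:,::-1])
for nm,(a,b) in dict(orange=(3,14),green=(50,80),blue=(105,125)).items():
    m=((hsv[...,0]>=a)&(hsv[...,0]<=b)&(hsv[...,1]>150)).astype(np.uint8); m[:95]=0;m[280:]=0;m[:,:315]=0;m[:,350:]=0
    m=cv2.morphologyEx(m,cv2.MORPH_CLOSE,np.ones((5,5)))
    n,l,stt,ce=cv2.connectedComponentsWithStats(m); i=1+np.argmax(stt[1:,4])
    v,u=np.nonzero(l==i); dd=d[v,u]; P=pts('wrist',np.c_[u,v],dd,pos=pos,rot=rot)
    k=P[:,2]>70; print(nm,stt[i],P[k].mean(0),cv2.minAreaRect(P[k][:,:2].astype(np.float32)),P[:,2].max())
# stand top
Q=[]
m=(hsv[...,0]>5)&(hsv[...,0]<22)&(hsv[...,1]>80); v,u=np.nonzero(m); P=pts('wrist',np.c_[u,v],d[v,u],pos=pos,rot=rot); k=(np.abs(P[:,2]-34)<2.5); print(cv2.minAreaRect(P[k][:,:2].astype(np.float32)),np.median(P[k,2]))
E
```

```text
2.7 [ 500.22845574 -391.17408296  169.78040595]
orange [321 248  22  14 289] [ 510.41437892 -395.50144953   76.20305751] ((496.5405578613281, -359.2047424316406), (14.010265350341797, 84.75160217285156), 21.09766387939453) 336.0207527053359
green [323 205  19  12 218] [ 499.89610705 -365.95646129   74.95447486] ((500.0846862792969, -366.1678771972656), (12.178411483764648, 5.143158912658691), 18.884687423706055) 77.13122461147128
blue [323 159  20  10 187] [ 489.414009   -335.93073119   75.05165424] ((489.5851745605469, -335.87689208984375), (12.423478126525879, 4.998705863952637), 18.87311363220215) 77.2038515752219
((496.7214050292969, -355.7289733886719), (44.134788513183594, 127.34162902832031), 19.285268783569336) 35.3388520089797
```

View pics/w1c.png

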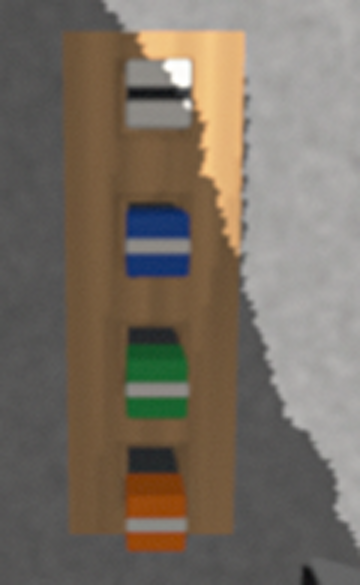

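```bash
python3 - <<'E'
from h import *
im,d,pos,rot=load('w1')
print(pts('wrist',[(332,265),(332,220),(332,172),(332,121)],z=74,pos=pos,rot=rot))
todelta(np.array([500.1,-391.3,169.5]),1.9052,[(512.4,-401.5,150,1.908),(512.4,-401.5,80,1.908),(512.4,-401.5,70,1.908)])
E
```

```text
[[ 512.79083419 -401.57946605   74.        ]
 [ 501.94738474 -371.27138769   74.        ]
 [ 491.07249885 -340.85253708   74.        ]
 [ 480.20211814 -310.42090426   74.        ]]
[-13.7   8.3  19.5] twist -0.003
[-13.7   8.3  89.5] twist -0.003
[-13.7   8.3  99.5] twist -0.003
```

Request:
{"api": "jog_arm", "payload": {
  "deltas": "-7 4 10 -0.006 50; -14 8 20 -0.006 50; -14 8 40 -0.006 50; -14 8 65 -0.006 50; -14 8 85 -0.006 50; -14 8 95 -0.006 50; -14 8 98 -0.006 50; -14 8 98 -0.006 50; -14 8 98 -0.006 10; -14 8 98 -0.006 10",
  "squeeze": 15
}}

```text
clock: 3.95
eef_pos: [512.4, -402.8, 72.0]
eef_rot: [3.141, 0.001, 1.911]
wrist_force: [0.9, 0.6, 0.5]
finger_gap: 33.7
```

Request:
{"api": "jog_arm", "payload": {
  "deltas": "0 0 0 0 10; 0 0 0 0 10; 0 0 0 0 10; 0 0 0 0 10; 0 0 0 0 10; 0 0 0 0 10; 0 0 0 0 10; 0 0 -10 0 10; 0 0 -30 0 10; 0 0 -50 0 10"
}}

```text
clock: 5.2
eef_pos: [512.4, -402.8, 123.5]
eef_rot: [3.141, 0.001, 1.911]
wrist_force: [0.3, 0.6, -0.2]
finger_gap: 13.9
```

```bash
python3 - <<'E'
from h import *
s=manip.read_state(); print(s['eef_pos'],s['eef_rot'],s['finger_gap'],s['wrist_force'])
snap('wrist','w2');snap('side','s2')
im=load('s2')[0]; cv2.imwrite('pics/s2c.png',cv2.resize(im[200:430,250:470],None,fx=2.5,fy=2.5)[:,:,::-1])
E
```

```text
[ 512.43182764 -402.76969739  123.52739504] [3.14107756e+00 9.20748203e-04 1.91079942e+00] 13.854940180874891 [ 0.31852745  0.60780483 -0.24482748]
```

View pics/s2c.png

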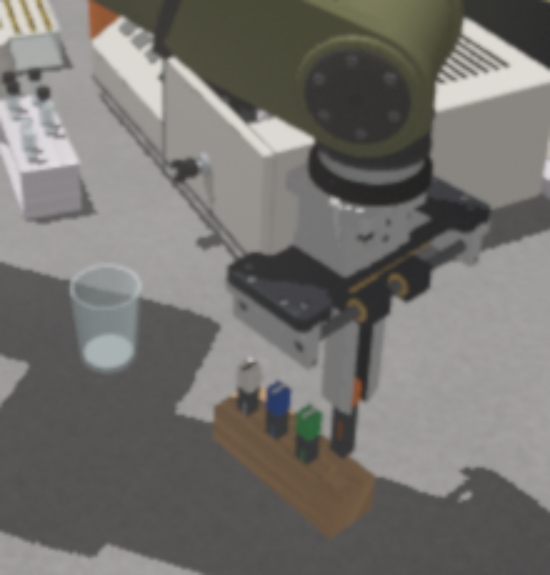

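View pics/w2.png

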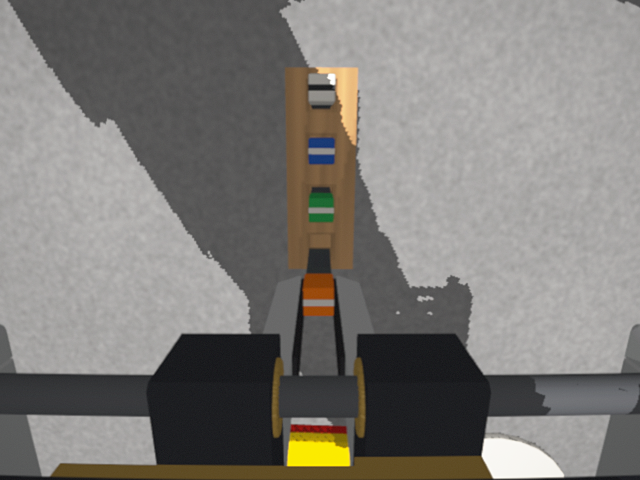

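```bash
python3 - <<'E'
from h import *
s=manip.read_state(); im,d,pos,rot=load('w2')
print(pts('wrist',[(319,302)],z=pos[2]+2,pos=pos,rot=rot))
todelta(s['eef_pos'],s['eef_rot'][2],[(540,-360,200,2.1),(624.4,-34,240,3.223)])
E
```

```text
[[ 511.45751756 -401.98501578  125.52739504]]
[ 32.   39.8 -74.9] twist -0.189
[ 311.2  228.  -114.9] twist -1.312
```

Request:
{"api": "jog_arm", "payload": {
  "deltas": "0 0 -50 0 10; 0 0 -100 -0.1 10; 35 25 -115 -0.25 10; 75 55 -116 -0.4 10; 115 85 -116 -0.55 10; 155 115 -116 -0.7 10; 195 145 -116 -0.85 10; 235 175 -116 -1 10; 275 202 -116 -1.15 10; 311 228 -116 -1.312 10"
}}

```text
clock: 6.55
eef_pos: [623.6, -31.7, 237.4]
eef_rot: [-3.142, -0.0, -3.055]
wrist_force: [0.0, 0.4, 0.1]
finger_gap: 13.9
```

```bash
python3 - <<'E'
from h import *
im,d,st=snap('wrist','w3'); print(st['eef_pos'],st['eef_rot'],st['qd'])
E
```

```text
[623.62569498 -31.66400335 237.42103445] [-3.14156741e+00 -1.18952899e-04 -3.05489714e+00] [ 5.59967291e-01  1.68032839e-01 -2.40260538e-01  2.67918494e-04
  6.72583264e-02 -7.30011881e-01]
```

View pics/w3.png

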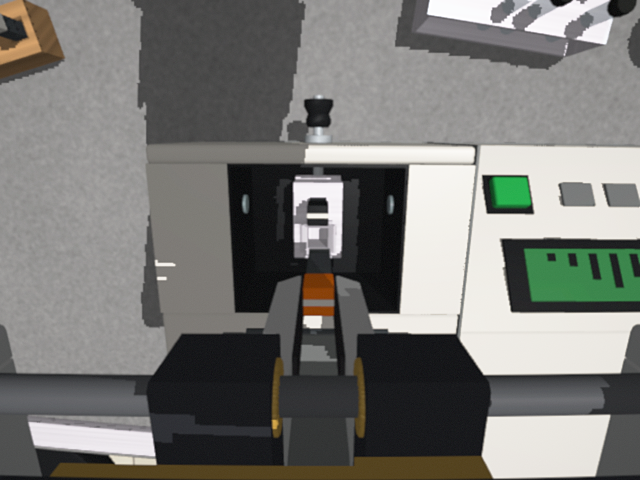

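```bash
python3 - <<'E'
from h import *
import time
optics.camera('wrist')
im,d,st=snap('wrist','w4'); print(st['eef_pos'],st['eef_rot'],np.abs(st['qd']).max())
cv2.imwrite('pics/w4c.png',cv2.resize(im[90:330,140:540],None,fx=2,fy=2)[:,:,::-1])
cv2.imwrite('pics/w4d.png',cv2.resize(im[160:300,260:380],None,fx=4.2,fy=4.2,interpolation=cv2.INTER_CUBIC)[:,:,::-1])
E
```

```text
[623.9584716  -29.6740374  237.18743464] [ 3.14102233e+00 -1.68692681e-04 -3.05241975e+00] 0.07257840306602552
```

View pics/w4c.png

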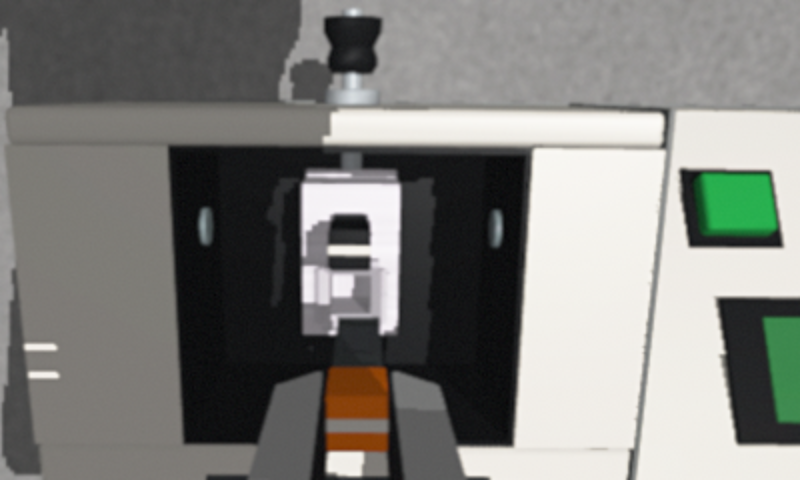

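View pics/w4d.png

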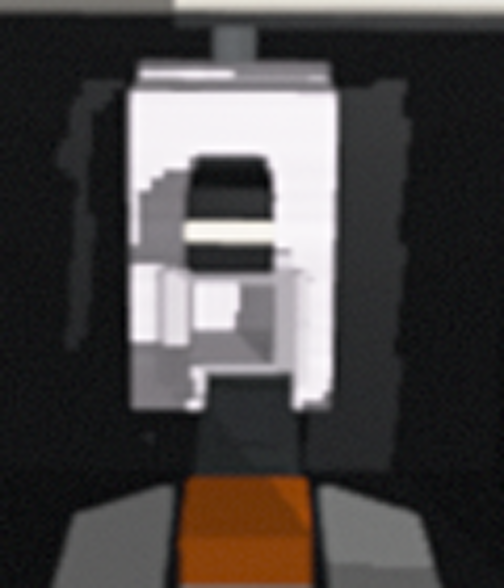

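```bash
python3 - <<'E'
from h import *
im,d,pos,rot=load('w4')
def W(uv,z): return pts('wrist',uv,z=z,pos=pos,rot=rot)
C=W([(225,163.5),(405,166),(397.5,311.5),(232,311)],150); print(C)
for a,b in ((0,1),(3,2)): v=C[a]-C[b]; print('y-axis ang',-np.arctan2(v[0],v[1])if v[1]>0 else -np.arctan2(-v[0],-v[1]),np.linalg.norm(v))
for a,b in ((0,3),(1,2)): v=C[b]-C[a]; print('x ang',np.arctan2(v[1],v[0]),np.linalg.norm(v))
print('frontcap line ends',W([(260+186/4.2,160+231/4.2),(260+273/4.2,160+231/4.2)],151))
print('orange line',W([(260+183/4.2,302)],pos[2]+2), W([(319,302)],pos[2]+2),pos)
print('carrier top corners',W([(260+128/4.2,160+90/4.2),(260+338/4.2,160+90/4.2),(260+332/4.2,160+408/4.2),(260+130/4.2,160+408/4.2)],116))
# precise edges by intensity
g=cv2.cvtColor(im,cv2.COLOR_RGB2GRAY).astype(float)
L=[];Rr=[]
for v in range(185,300,5):
    r=g[v]; gl=np.diff(r[200:260]); L.append((200+np.argmin(gl)+.5,v)); gr=np.diff(r[370:430]); Rr.append((370+np.argmax(gr)+.5,v))
for nm,E in (('left',L),('right',Rr)):
    Pw=W(E,150); A=np.polyfit(Pw[:,0],Pw[:,1],1); res=Pw[:,1]-np.polyval(A,Pw[:,0]); k=np.abs(res)<1.5; A=np.polyfit(Pw[k,0],Pw[k,1],1); print(nm,A,k.sum(),len(k),np.polyval(A,624))
T=[]
for u in range(235,400,6):
    c=g[150:180,u]; T.append((u,150+np.argmin(np.diff(c))+.5))
Pw=W(T,150);A=np.polyfit(Pw[:,1],Pw[:,0],1);k=np.abs(Pw[:,0]-np.polyval(A,Pw[:,1]))<1.5;A=np.polyfit(Pw[k,1],Pw[k,0],1); print('front x(y)',A,k.sum(),np.polyval(A,-34))
E
```

```text
[[571.02876915 -95.15243345 150.        ]
 [562.39659681  19.14901161 150.        ]
 [662.74218914  28.57716174 150.        ]
 [672.75096391 -87.35916815 150.        ]]
y-axis ang 0.07537802558624224 114.62693724591566
y-axis ang 0.08611641161916751 116.36755631254597
x ang 0.07646385379943531 102.02029156422883
x ang 0.0936817694101479 100.78753850029562
frontcap line ends [[599.60948054 -42.18404768 151.        ]
 [598.40303878 -28.69139005 151.        ]]
orange line [[621.85366501 -37.68743297 239.18743464]] [[621.22995808 -30.73491152 239.18743464]] [623.9584716  -29.6740374  237.18743464]
carrier top corners [[582.71064852 -54.84727121 116.        ]
 [579.46814941 -18.56092303 116.        ]
 [636.99458933 -13.67917045 116.        ]
 [640.27916791 -50.37397208 116.        ]]
left [ 8.23287704e-02 -1.43162887e+02] 23 23 -91.78973443263814
right [  0.07940162 -24.86633097] 23 23 24.68028102931341
front x(y) [-9.05756265e-02  5.61940526e+02] 14 565.0200977134084
```

```bash
python3 - <<'E'
from h import *
for f in ('w2','w3','w4'):
    im,d,pos,rot=load(f); hsv=cv2.cvtColor(im,cv2.COLOR_RGB2HSV)
    m=(hsv[...,0]>=3)&(hsv[...,0]<=14)&(hsv[...,1]>150); m[:265]=0;m[325:]=0;m[:,:300]=0;m[:,340:]=0
    col=m[:,312:327].sum(1); r=np.nonzero(m.sum(1)>8)[0]; 
    gap=[v for v in range(r[0],r[-1]) if col[v]<7]; row=np.nonzero(m[r[-1]-3])[0]
    print(f,r[0],r[-1],gap,row[0],row[-1],pos,rot)
    uv=[((row[0]+row[-1])/2,np.mean(gap))]; X=pts('wrist',uv,z=pos[2]+2,pos=pos,rot=rot)[0]
    R=Ro.from_euler('xyz',rot).as_matrix(); print(X,'tool off',R.T@(X-pos))
E
```

```text
w2 273 315 [299, 300, 301, 302, 303, 304, 305, 306] 303 334 [ 512.43182764 -402.76969739  123.52739504] [3.14107756e+00 9.20748203e-04 1.91079942e+00]
[ 510.59430148 -400.69281616  125.52739504] tool off [ 2.56894136 -1.03868379 -2.00290149]
w3 273 315 [299, 300, 301, 302, 303, 304, 305, 306] 302 334 [623.62569498 -31.66400335 237.42103445] [-3.14156741e+00 -1.18952899e-04 -3.05489714e+00]
[621.1776785  -33.14646004 239.42103445] tool off [ 2.56742174 -1.26497324 -1.99966268]
w4 273 315 [299, 300, 301, 302, 303, 304, 305, 306] 303 334 [623.9584716  -29.6740374  237.18743464] [ 3.14102233e+00 -1.68692681e-04 -3.05241975e+00]
[621.49388437 -30.93836832 239.18743464] tool off [ 2.56772681 -1.03868358 -2.00015958]
```

```bash
python3 - <<'E'
from h import *
im,d,pos,rot=load('w2')
for i in range(2): print(pts('wrist',[(319,302)],z=pos[2]+2,pos=pos,rot=rot)-pos,pts('wrist',[(318.5,302.5)],z=pos[2]+2,pos=pos,rot=rot)-pos)
print(optics.get_calibration('wrist')['hand_eye'][:3,3]); print(manip.read_state()['clock'],manip.read_state()['eef_pos'])
E
```

```text
[[-1.70598874  2.38315908  2.        ]] [[-1.83752616  2.07688123  2.        ]]
[[-1.70598874  2.38315908  2.        ]] [[-1.83752616  2.07688123  2.        ]]
[  75.52039505   -1.05104885 -166.69498944]
6.7 [623.60100127 -31.7137558  237.16388497]
```

```bash
for i in 1 2 3; do python3 - <<'E'
from h import *
for i in range(2): 
    s=manip.read_state(); print(s['clock'],s['eef_pos'],s['eef_rot'],np.round(s['joints'],4),optics.get_calibration('wrist')['hand_eye'][:3,3], optics.get_calibration('scene')['t'])
E
done
```

```text
6.7 [623.60100127 -31.7137558  237.16388497] [ 3.14152053e+00 -4.40215128e-04 -3.05778725e+00] [-0.1095  0.4572  1.2652 -0.      1.4196 -1.7641] [  75.52039505   -1.05104885 -166.69498944] [-486.59349675 -133.29523682 1801.90979975]
6.7 [623.60100127 -31.7137558  237.16388497] [ 3.14152053e+00 -4.40215128e-04 -3.05778725e+00] [-0.1095  0.4572  1.2652 -0.      1.4196 -1.7641] [  75.52039505   -1.05104885 -166.69498944] [-486.59349675 -133.29523682 1801.90979975]
6.7 [623.60100127 -31.7137558  237.16388497] [ 3.14152053e+00 -4.40215128e-04 -3.05778725e+00] [-0.1095  0.4572  1.2652 -0.      1.4196 -1.7641] [  75.52039505   -1.05104885 -166.69498944] [-486.59349675 -133.29523682 1801.90979975]
6.7 [623.60100127 -31.7137558  237.16388497] [ 3.14152053e+00 -4.40215128e-04 -3.05778725e+00] [-0.1095  0.4572  1.2652 -0.      1.4196 -1.7641] [  75.52039505   -1.05104885 -166.69498944] [-486.59349675 -133.29523682 1801.90979975]
6.7 [623.60100127 -31.7137558  237.16388497] [ 3.14152053e+00 -4.40215128e-04 -3.05778725e+00] [-0.1095  0.4572  1.2652 -0.      1.4196 -1.7641] [  75.52039505   -1.05104885 -166.69498944] [-486.59349675 -133.29523682 1801.90979975]
6.7 [623.60100127 -31.7137558  237.16388497] [ 3.14152053e+00 -4.40215128e-04 -3.05778725e+00] [-0.1095  0.4572  1.2652 -0.      1.4196 -1.7641] [  75.52039505   -1.05104885 -166.69498944] [-486.59349675 -133.29523682 1801.90979975]
```

Request:
{"api": "jog_arm", "payload": {
  "deltas": "-2.4 -0.7 5 0 10; -2.4 -0.7 12 0 10; -2.4 -0.7 17 0 10; -2.4 -0.7 17 0 10; -2.4 -0.7 17 0 10; -2.4 -0.7 17 0 10; -2.4 -0.7 17 0 10; -2.4 -0.7 17 0 10; -2.4 -0.7 17 0 10; -2.4 -0.7 17 0 10"
}}

```text
clock: 7.95
eef_pos: [626.0, -33.9, 220.5]
eef_rot: [-3.142, 0.0, -3.06]
wrist_force: [0.1, -1.3, -1.1]
finger_gap: 14.0
```

```bash
python3 - <<'E'
from h import *
im,d,st=snap('wrist','w5'); print(st['clock'],st['eef_pos'],st['eef_rot'],np.abs(st['qd']).max())
pos,rot=st['eef_pos'],st['eef_rot']
def W(uv,z): return pts('wrist',uv,z=z,pos=pos,rot=rot)
print('cap',W([(318.5,302.5)],pos[2]+2))
g=cv2.cvtColor(im,cv2.COLOR_RGB2GRAY).astype(float)
cv2.imwrite('pics/w5d.png',cv2.resize(im[150:320,240:400],None,fx=3.5,fy=3.5,interpolation=cv2.INTER_CUBIC)[:,:,::-1])
K,D,R,o=cam2w('wrist',pos,rot)
X=np.array([[623.6,-33.5,116],[599,-35.4,151]]); print(proj('wrist',X,pos,rot))
L=[];Rr=[]
for v in range(185,290,5):
    r=g[v]; L.append((200+np.argmin(np.diff(r[200:260]))+.5,v)); Rr.append((370+np.argmax(np.diff(r[370:440]))+.5,v))
for nm,E in (('left',L),('right',Rr)):
    Pw=W(E,150); A=np.polyfit(Pw[:,0],Pw[:,1],1); res=Pw[:,1]-np.polyval(A,Pw[:,0]); k=np.abs(res)<1.5; A=np.polyfit(Pw[k,0],Pw[k,1],1); print(nm,A,k.sum(),len(k),np.polyval(A,624))
E
```

```text
7.95 [625.95753791 -33.89282842 220.4978454 ] [-3.14155423e+00  7.30677855e-05 -3.06035709e+00] 0.0024021577052166956
cap [[623.48643917 -35.13815803 222.4978454 ]]
[[320.78240198 241.69512992]
 [321.33594248 217.67266205]]
left [ 8.13421801e-02 -1.42484566e+02] 21 21 -91.72704522499066
right [  0.08064751 -25.64956961] 21 21 24.674478106381123
```

View pics/w5d.png

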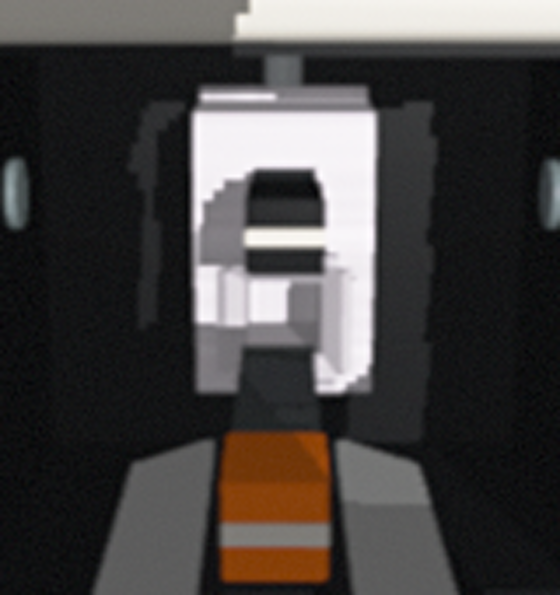

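Request:
{"api": "jog_arm", "payload": {
  "deltas": "-0.3 1.6 0 0 10; -0.3 1.6 12 0 10; -0.3 1.6 24 0 10; -0.3 1.6 32 0 10; -0.3 1.6 36 0 10; -0.3 1.6 40 0 10; -0.3 1.6 44 0 10; -0.3 1.6 48 0 10; -0.3 1.6 52 0 10; -0.3 1.6 54 0 10"
}}

```text
clock: 9.25
eef_pos: [626.1, -32.3, 166.2]
eef_rot: [3.142, -0.0, -3.06]
wrist_force: [0.4, -0.3, -0.2]
finger_gap: 13.7
```

```bash
python3 - <<'E'
from h import *
im,d,st=snap('wrist','w6'); print(st['clock'],st['eef_pos'],st['eef_rot'],st['wrist_force'],st['moment'],st['finger_gap'])
cv2.imwrite('pics/w6d.png',cv2.resize(im[150:320,240:400],None,fx=3.5,fy=3.5,interpolation=cv2.INTER_CUBIC)[:,:,::-1])
E
```

```text
9.25 [626.06730266 -32.28231523 166.15206609] [ 3.14156301e+00 -2.38479521e-04 -3.06039535e+00] [ 0.44582904 -0.29143794 -0.19639298] [ 0.01522261 -0.00385266 -0.00463684] 13.668724778620506
```

View pics/w6d.png

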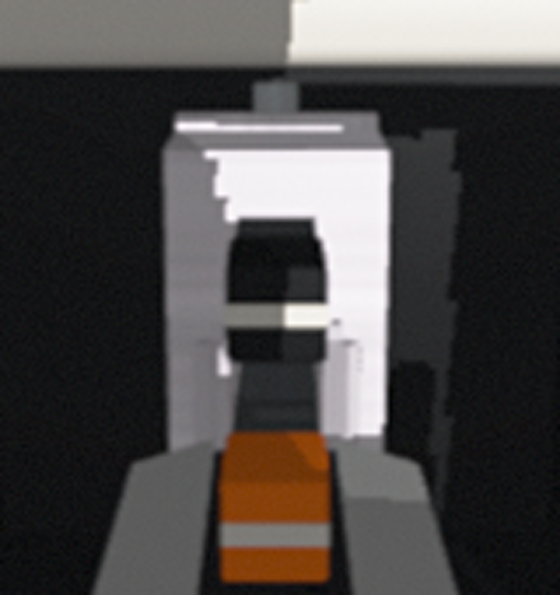

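Request:
{"api": "jog_arm", "payload": {
  "deltas": "0 0 4 0 10; 0 0 8 0 10; 0 0 12 0 10; 0 0 15 0 10; 0 0 17 0 10; 0 0 17.5 0 10; 0 0 17.5 0 10; 0 0 17.5 0 10; 0 0 17.5 0 10; 0 0 17.5 0 10"
}}

```text
clock: 10.55
eef_pos: [626.1, -32.3, 149.0]
eef_rot: [-3.142, 0.0, -3.06]
wrist_force: [-0.4, 0.1, -0.1]
finger_gap: 14.1
```

Request:
{"api": "jog_arm", "payload": {
  "deltas": "0 0 1 0 10; 0 0 2 0 10; 0 0 2.5 0 10; 0 0 2.5 0 10; 0 0 2.5 0 10; 0 0 2.5 0 10; 0 0 2.5 0 10; 0 0 2.5 0 10; 0 0 2.5 0 10; 0 0 2.5 0 10"
}}

```text
clock: 11.8
eef_pos: [626.7, -32.1, 148.2]
eef_rot: [-3.141, 0.003, -3.06]
wrist_force: [-1.7, 1.1, 11.4]
finger_gap: 13.6
```

Request:
{"api": "jog_arm", "payload": {
  "deltas": "0 0 0 0 36; 0 0 0 0 36; 0 0 0 0 36; 0 0 0 0 36; 0 0 -5 0 36; 0 0 -20 0 36; 0 0 -50 0 36; 0 0 -80 0 36; 0 0 -110 0 36; 0 0 -110 0 36"
}}

```text
clock: 13.05
eef_pos: [626.8, -32.3, 259.8]
eef_rot: [-3.141, 0.005, -3.06]
wrist_force: [0.9, 0.8, -0.2]
finger_gap: 36.2
```

```bash
python3 - <<'E'
from h import *
im,d,st=snap('wrist','w7'); print(st['clock'],st['eef_pos'],st['eef_rot'],st['wrist_force'],st['finger_gap'])
snap('side','s7');snap('scene','c7')
a=load('s7')[0][150:310,280:480]; b=load('c7')[0][180:320,270:480]
cv2.imwrite('pics/sc7.png',np.hstack([cv2.resize(a,(400,320)),cv2.resize(b,(400,320))])[:,:,::-1])
E
```

```text
13.05 [626.80882516 -32.34532504 259.8239096 ] [-3.1406053   0.00509547 -3.06038085] [ 0.88543094  0.81455029 -0.22664798] 36.16183664329447
```

View pics/w7.png

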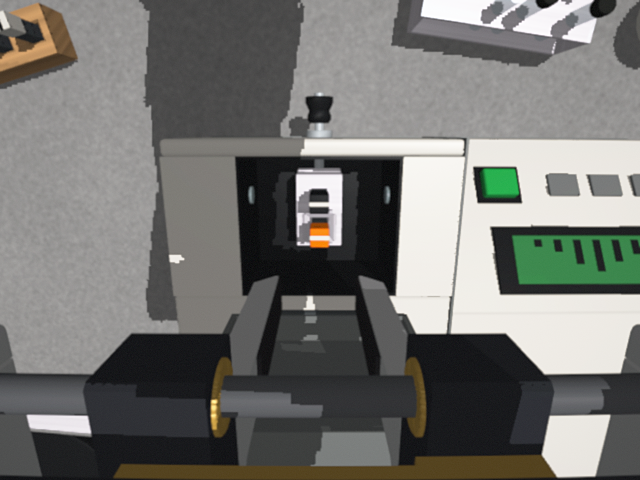

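View pics/sc7.png

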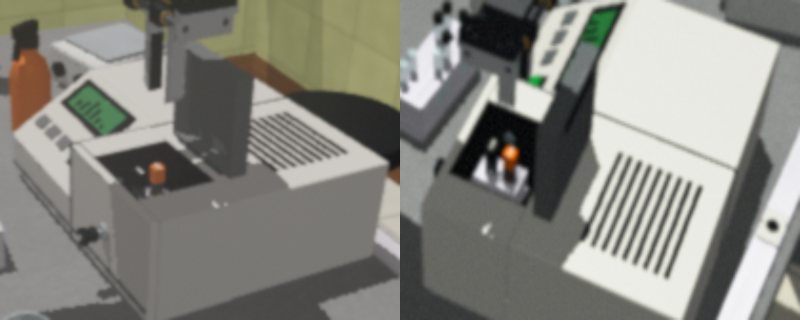

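```bash
python3 - <<'E'
from h import *
im,d,pos,rot=load('w7')
def D3(u0,u1,v0,v1):
    v,u=np.mgrid[v0:v1,u0:u1]; v=v.ravel();u=u.ravel(); return pts('wrist',np.c_[u,v],d[v,u],pos=pos,rot=rot)
cv2.imwrite('pics/w7d.png',cv2.resize(im[160:260,270:370],None,fx=6,fy=6,interpolation=cv2.INTER_CUBIC)[:,:,::-1])
P=D3(312,327,192,248)
for v in range(190,250,3): 
    p=D3(314,324,v,v+1); print(v,np.median(p,0).round(1),im[v,319])
print('rim',np.median(D3(405,440,200,260),0))
# key
hsv=cv2.cvtColor(im,cv2.COLOR_RGB2HSV); m=(hsv[...,0]>50)&(hsv[...,0]<75)&(hsv[...,1]>150)&(hsv[...,2]>110); m[:150]=0; m[215:]=0; m[:,:460]=0;m[:,530:]=0
v,u=np.nonzero(m); print('key px',u.min(),u.max(),v.min(),v.max(),np.median(u),np.median(v)); P=pts('wrist',np.c_[u,v],d[v,u],pos=pos,rot=rot); print('key mean',P.mean(0),np.median(P,0),P.min(0),P.max(0))
A=np.c_[P[:,:2],np.ones(len(P))]; print('plane',np.linalg.lstsq(A,P[:,2],rcond=None)[0])
# knob
v,u=np.nonzero((im.max(2)<60)[94:124,302:336]); v+=94;u+=302; P=pts('wrist',np.c_[u,v],d[v,u],pos=pos,rot=rot); k=P[:,2]>70; print('knob',P[k].min(0),P[k].max(0),np.median(P[k],0),u[k].min(),u[k].max(),v[k].min(),v[k].max())
# lid from scene
for n,f in (('scene','scene0'),('side','side0')):
    uv,P,c=cloud(n,f); 
    x0=np.array([546,59.9]); e=np.array([.9967,.0815]); q=(P[:,:2]-x0); X=q@e; Y=q@np.array([-e[1],e[0]])
    k=(X>60)&(X<230)&(Y>-170)&(Y<-30)&(P[:,2]>165)
    A=np.c_[X,Y,P[:,2]][k]; print(n,k.sum(),A.min(0),A.max(0))
    for z in range(170,290,20):
        b=A[(A[:,2]>=z)&(A[:,2]<z+20)]; 
        if len(b): print(z,np.percentile(b[:,0],[2,50,98]).round(1),np.percentile(b[:,1],[2,98]).round(1))
E
```

```text
190 [592.2 -36.3 127. ] [33 35 36]
193 [591.4 -37.1 147.4] [17 18 19]
196 [592.8 -36.3 152.7] [52 52 53]
199 [594.9 -36.8 152.5] [50 51 51]
202 [597.1 -35.9 152.6] [182 177 170]
205 [599.2 -35.7 152.5] [248 245 239]
208 [601.3 -35.6 152.4] [45 45 46]
211 [603.4 -36.1 152.9] [40 40 41]
214 [612.9 -34.7 116. ] [166 161 167]
217 [616.5 -34.4 110.6] [121 119 122]
220 [616.6 -34.4 121.5] [40 43 45]
223 [615.8 -34.4 135.9] [132  65  21]
226 [615.7 -34.4 146.5] [125  58   0]
229 [616.6 -34.3 152. ] [250 130  11]
232 [618.5 -34.2 153.2] [251 141  19]
235 [620.9 -34.  152.4] [250 164 114]
238 [623.  -33.8 152.9] [242 244 240]
241 [625.3 -33.6 152.3] [250 136  45]
244 [627.7 -33.4 152.2] [250 135   9]
247 [653.8 -31.4  69.8] [157  73  20]
rim [611.01863058  39.82345424 151.4093934 ]
key px 483 518 169 195 500.0 182.0
key mean [576.26518781 111.52464997 105.24815642] [576.40066923 112.43051783 103.26698755] [550.76541142 -39.42620293  94.65291483] [587.76696605 126.83190438 426.13230914]
plane [ 2.79374111e-02 -1.53580898e+00  2.60429358e+02]
knob [520.89883328 -52.41615207  80.36003217] [550.76541142 -31.40359965 426.13230914] [530.35950889 -41.22170341  87.90360584] 306 331 97 122
scene 1432 [ 126.42065313 -169.75150133  165.14820362] [154.13342314 -31.3898697  283.36147295]
170 [129.5 151.8 153.3] [-167.4  -37.9]
190 [129.7 151.7 153.4] [-167.   -37.4]
210 [128.7 151.4 153.1] [-167.3  -38.5]
230 [130.  151.4 152.8] [-167.4  -43.2]
250 [129.4 151.3 153.7] [-166.7  -36.8]
270 [128.1 140.2 152.1] [-165.6  -37.4]
side 1713 [ 123.35833949 -168.28545241  165.12650105] [152.06200957 -30.78379286 276.73726284]
170 [125.9 145.9 149.1] [-166.   -34.2]
190 [125.9 146.  149. ] [-166.7  -33.8]
210 [126.2 145.9 148.8] [-166.2  -33.3]
230 [126.3 145.6 149.2] [-165.5  -33.2]
250 [125.4 140.2 148.9] [-166.4  -33.3]
270 [125.  135.4 148.6] [-165.4  -35.7]
```

View pics/w7d.png

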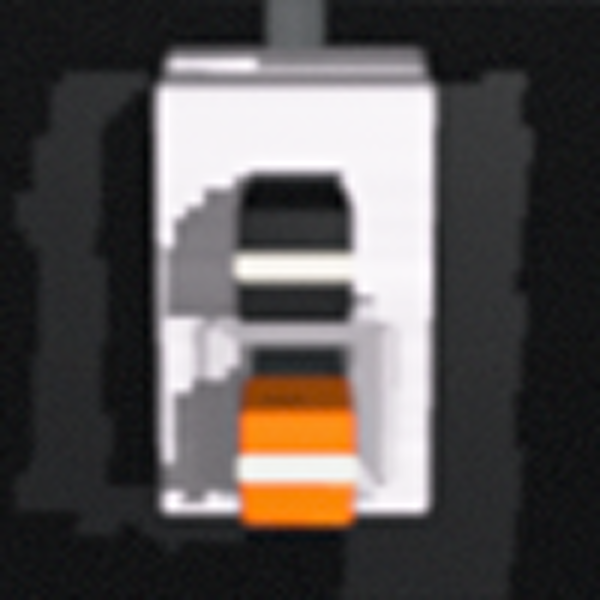

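Request:
{"api": "jog_arm", "payload": {
  "deltas": "0 0 -30 0 0; 0 0 -55 0 0; -20 0 -55 0 0; -60 0 -55 0 0; -105 0 -55 0 0; -110 0 -55 0 0; -110 0 -40 0 0; -110 0 -15 0 0; -110 0 0 0 0; -110 0 0 0 0"
}}

```text
clock: 14.45
eef_pos: [735.2, -23.4, 255.6]
eef_rot: [3.141, -0.002, -3.061]
wrist_force: [-0.2, 1.0, -0.3]
finger_gap: 0.5
```

```bash
cat >> h.py <<'E'
O=np.array([546.4,61.6]); ex=np.array([.9967,.0814]); ey=np.array([-.0814,.9967])
def sp(p): q=np.array(p[:2])-O; return np.array([q@ex,q@ey,p[2]])
E
python3 - <<'E'
from h import *
st=manip.read_state(); print(sp(st['eef_pos']),st['eef_rot'],st['wrist_force'],st['finger_gap'],np.abs(st['qd']).max(),st['joints'].round(2))
snap('side','s8');snap('scene','c8')
a=load('s8')[0][100:310,280:480]; b=load('c8')[0][150:320,270:480]
cv2.imwrite('pics/sc8.png',np.hstack([cv2.resize(a,(400,420)),cv2.resize(b,(400,420))])[:,:,::-1])
E
```

```text
[ 181.22756579 -100.09441191  255.57655029] [ 3.14129687e+00 -1.91603169e-03 -3.06052312e+00] [-0.20234069  1.00566119 -0.25774944] 0.539250166536813 0.046652627219149756 [-0.08  0.74  0.79 -0.    1.61 -1.73]
```

View pics/sc8.png

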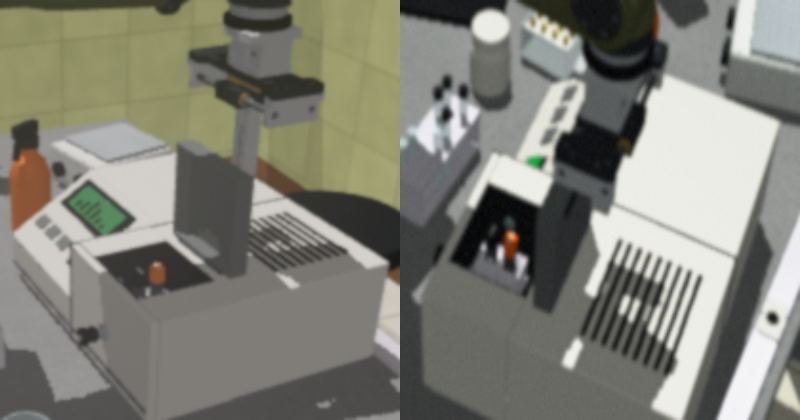

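Request:
{"api": "jog_arm", "payload": {
  "deltas": "11 0 -2 0 0; 21 0 -5 0 0; 34 0 -6 0 0; 46 0 -7 0 0; 59 0 -6 0 0; 72 0 -4 0 0; 84 0 1 0 0; 95 0 6 0 0; 105 0 14 0 0; 115 0 22 0 0"
}}

```text
clock: 15.8
eef_pos: [621.2, -32.8, 235.9]
eef_rot: [-3.141, 0.003, -3.06]
wrist_force: [1.2, 0.8, 0.9]
finger_gap: 0.3
```

```bash
python3 - <<'E'
from h import *
st=manip.read_state(); print(sp(st['eef_pos']),st['eef_rot'],st['wrist_force'],st['finger_gap'],np.abs(st['qd']).max())
snap('side','s9')
a=load('s9')[0][100:310,280:480]
cv2.imwrite('pics/s9c.png',cv2.resize(a,(600,600))[:,:,::-1])
E
```

```text
[  66.91832287 -100.13651242  235.87935649] [-3.14108290e+00  2.63489884e-03 -3.06037337e+00] [1.24369849 0.80214336 0.92772934] 0.29524874518390537 0.361606222723954
```

View pics/s9c.png

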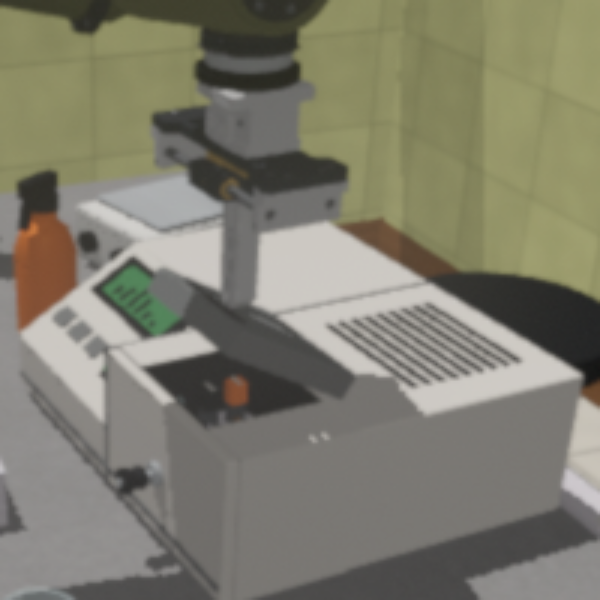

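Request:
{"api": "jog_arm", "payload": {
  "deltas": "6 0 7 0 0; 12 0 15 0 0; 16 0 22 0 0; 20 0 30 0 0; 23 0 37 0 0; 26 0 44 0 0; 30 0 47 0 0; 34 0 49 0 0; 36 0 50 0 0; 36 0 50 0 0"
}}

```text
clock: 17.1
eef_pos: [589.0, -35.4, 189.0]
eef_rot: [-3.14, 0.014, -3.06]
wrist_force: [15.6, 2.7, 22.5]
finger_gap: -0.0
```

```bash
python3 - <<'E'
from h import *
st=manip.read_state(); print(st['clock'],sp(st['eef_pos']),st['eef_rot'],st['wrist_force'],st['finger_gap'],np.abs(st['qd']).max())
snap('side','s10')
a=load('s10')[0][100:310,280:480]
cv2.imwrite('pics/s10c.png',cv2.resize(a,(600,600))[:,:,::-1])
E
```

```text
17.1 [  34.56492817 -100.17789986  188.95590795] [-3.13991347  0.01396299 -3.06011674] [15.6042906   2.6551571  22.45068517] -0.04493212674650546 0.0037386487153193283
```

View pics/s10c.png

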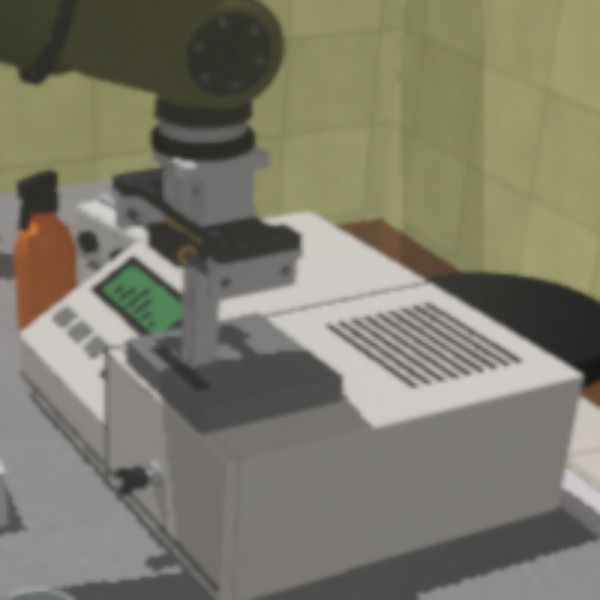

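Request:
{"api": "jog_arm", "payload": {
  "deltas": "0 0 -15 0 0; 0 0 -45 0 20; 30 0 -60 0 50; 68 0 -60 0 50; 69 0 -30 0 50; 69 0 10 0 50; 69 0 40 0 50; 69 0 60 0 50; 69 0 60 0 50; 69 0 60 0 50"
}}

```text
clock: 18.4
eef_pos: [516.7, -41.3, 125.3]
eef_rot: [-3.141, 0.001, -3.06]
wrist_force: [1.4, -0.5, 0.1]
finger_gap: 50.0
```

```bash
python3 - <<'E'
from h import *
im,d,st=snap('wrist','w11'); print(st['clock'],sp(st['eef_pos']),st['eef_rot'],st['wrist_force'],st['finger_gap'],np.abs(st['qd']).max())
snap('side','s11')
a=load('s11')[0][150:310,240:440]
cv2.imwrite('pics/s11c.png',cv2.resize(a,(750,600))[:,:,::-1])
E
```

```text
18.4 [ -37.93337101 -100.10403905  125.33316627] [-3.14138475e+00  7.12250051e-04 -3.06036050e+00] [ 1.36002699 -0.46059521  0.0653097 ] 49.997679031792465 0.008444583198776126
```

View pics/w11.png

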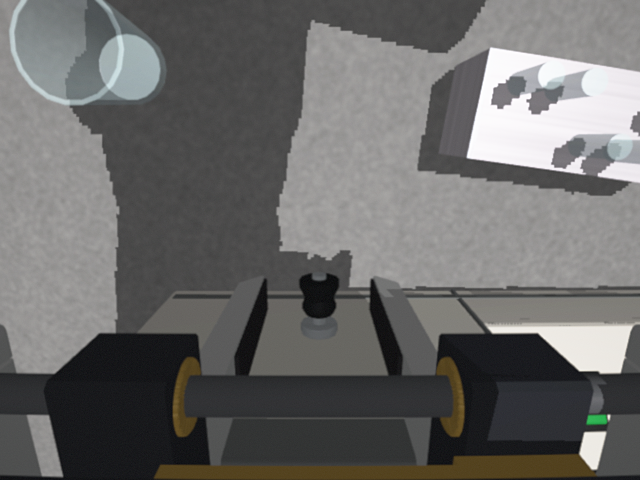

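View pics/s11c.png

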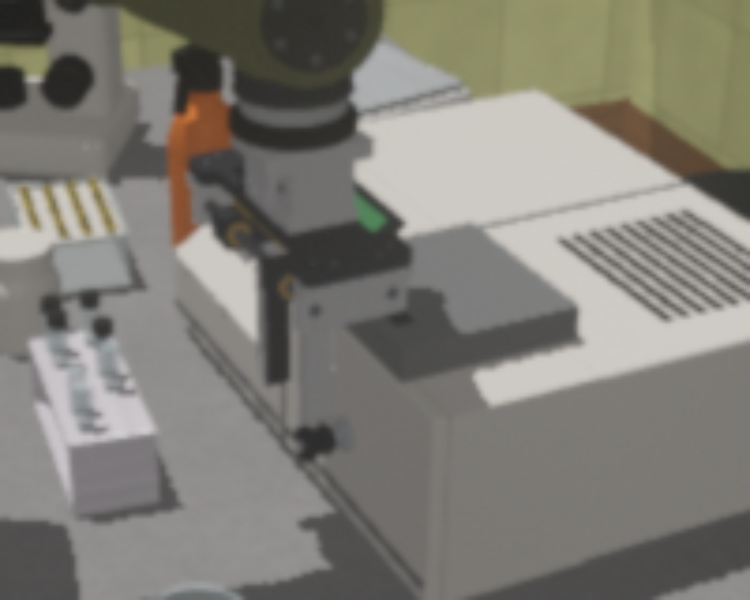

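Request:
{"api": "jog_arm", "payload": {
  "deltas": "-1 0 10 0 50; -1 0 20 0 50; -1 0 30 0 50; -1 0 38 0 50; -1 0 38 0 40; -1 0 38 0 30; -1 0 38 0 10; -1 0 38 0 10; -1 0 38 0 10; -1 0 38 0 10",
  "squeeze": 35
}}

```text
clock: 19.75
eef_pos: [517.6, -40.9, 86.7]
eef_rot: [3.141, 0.0, -3.06]
wrist_force: [-0.3, 4.7, 5.2]
finger_gap: 20.9
```

```bash
python3 - <<'E'
from h import *
im,d,st=snap('wrist','w12'); print(st['clock'],sp(st['eef_pos']),st['eef_rot'],st['wrist_force'],st['finger_gap'],np.abs(st['qd']).max())
snap('side','s12')
a=load('s12')[0][150:310,240:440]
cv2.imwrite('pics/s12c.png',np.hstack([cv2.resize(a,(450,360)),cv2.resize(im[230:350,250:390],(350,300)).copy() if 0 else cv2.resize(im[230:350,250:390],(350,360))])[:,:,::-1])
E
```

```text
19.75 [-37.02786749 -99.81614201  86.70997926] [ 3.14139171e+00  4.89600193e-04 -3.06032653e+00] [-0.29606543  4.71175794  5.21306736] 20.882644668686055 0.0017587690770925377
```

View pics/s12c.png

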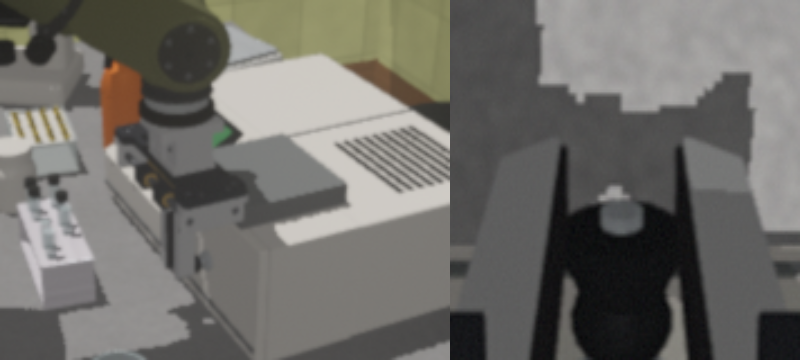

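Request:
{"api": "jog_arm", "payload": {
  "deltas": "2 0 0 0 10; 4 0 0 0 10; 7 0 0 0 10; 10 0 0 0 10; 13 0 0 0 10; 17 0 0 0 10; 21 0 0 0 10; 25 0 0 0 10; 26 0 0 0 10; 26 0 0 0 10",
  "squeeze": 45
}}

```text
clock: 21.1
eef_pos: [492.5, -43.0, 86.8]
eef_rot: [3.141, 0.003, -3.06]
wrist_force: [6.9, 7.2, -0.4]
finger_gap: 20.4
```

```bash
python3 - <<'E'
from h import *
im,d,st=snap('wrist','w13'); print(st['clock'],sp(st['eef_pos']),st['eef_rot'],st['wrist_force'],st['finger_gap'],np.abs(st['qd']).max())
snap('side','s13')
a=load('s13')[0][150:310,240:440]
cv2.imwrite('pics/s13c.png',np.hstack([cv2.resize(a,(450,360)),cv2.resize(im[230:350,250:390],(350,360))])[:,:,::-1])
E
```

```text
21.1 [-62.21899031 -99.83317295  86.76460203] [ 3.14148564e+00  2.79899117e-03 -3.06043516e+00] [ 6.88747219  7.20115482 -0.4068598 ] 20.365387470168944 0.0024255356590253217
```

View pics/s13c.png

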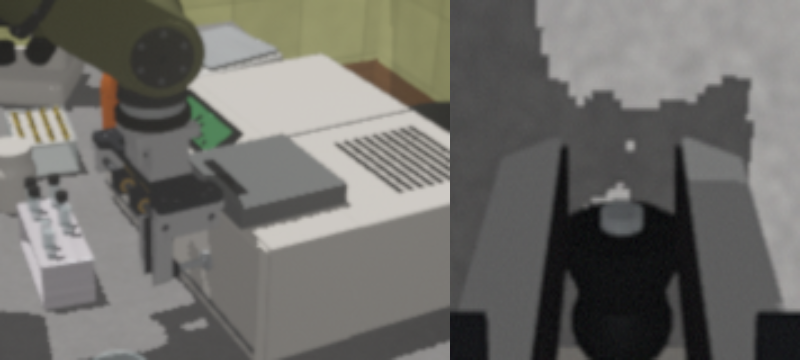

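```bash
python3 - <<'E'
from h import *
for n,f,z in (('wrist','w7',0),('scene','scene0',0),('side','side0',0),('wrist','w4',0)):
    im,d,pos,rot=load(f); uv,P,c=cloud(n,f); hsv=cv2.cvtColor(im,cv2.COLOR_RGB2HSV)[uv[:,1],uv[:,0]]
    S=np.array([sp(p) for p in P]) if 0 else np.c_[(P[:,:2]-O)@ex,(P[:,:2]-O)@ey,P[:,2]]
    k=(hsv[:,0]>50)&(hsv[:,0]<75)&(hsv[:,1]>140)&(hsv[:,2]>60)&(S[:,0]>0)&(S[:,0]<55)&(S[:,1]>20)&(S[:,1]<80)&(S[:,2]<130)
    Q=S[k]; print(f,k.sum(),np.percentile(Q,[3,50,97],axis=0).round(1).tolist() if k.sum() else '', hsv[k][:,2].mean() if k.sum() else '')
    if k.sum()>50:
        Q=Q[np.abs(Q[:,2]-(np.median(Q[:,2])+.615*(Q[:,0]-np.median(Q[:,0]))))<3]; print('plane',np.linalg.lstsq(np.c_[Q[:,:2]-Q[:,:2].mean(0),np.ones(len(Q))],Q[:,2],rcond=None)[0],Q.mean(0))
E
```

```text
w7 1053 [[24.0, 35.1, 90.9], [34.8, 47.6, 102.9], [45.8, 61.7, 108.4]] 156.26590693257359
plane [5.96298678e-01 1.20196359e-02 1.02911849e+02] [ 33.92444239  47.99749191 102.91184892]
scene0 19 [[29.7, 46.7, 98.1], [39.3, 52.4, 103.3], [45.9, 57.5, 108.6]] 133.26315789473685
side0 0  
w4 1200 [[23.9, 35.1, 92.0], [34.5, 47.3, 102.9], [45.6, 61.4, 108.2]] 155.03
plane [5.85261253e-01 1.68331141e-02 1.02941693e+02] [ 33.80332239  47.9323496  102.94169254]
```

Request:
{"api": "jog_arm", "payload": {
  "deltas": "0 0 0 0 50; 0 0 0 0 50; 0 0 0 0 50; 0 0 -5 0 50; 0 0 -40 0 50; 0 0 -90 0 40; 0 0 -113 0 10; -10 30 -113 0 0; -30 75 -113 0 0; -55 110 -113 0 0"
}}

```text
clock: 22.45
eef_pos: [537.7, 72.3, 200.1]
eef_rot: [-3.142, 0.001, -3.06]
wrist_force: [0.2, -0.9, 0.3]
finger_gap: 3.5
```

```bash
python3 - <<'E'
from h import *
im,d,st=snap('wrist','w14'); print(st['clock'],sp(st['eef_pos']),st['eef_rot'],st['wrist_force'],st['finger_gap'],np.abs(st['qd']).max())
E
```

```text
22.45 [ -7.76465924  11.38417415 200.11289819] [-3.14151246e+00  6.90668856e-04 -3.06035487e+00] [ 0.19344253 -0.85831308  0.27463866] 3.4631642526716595 0.5909888263020427
```

View pics/w14.png

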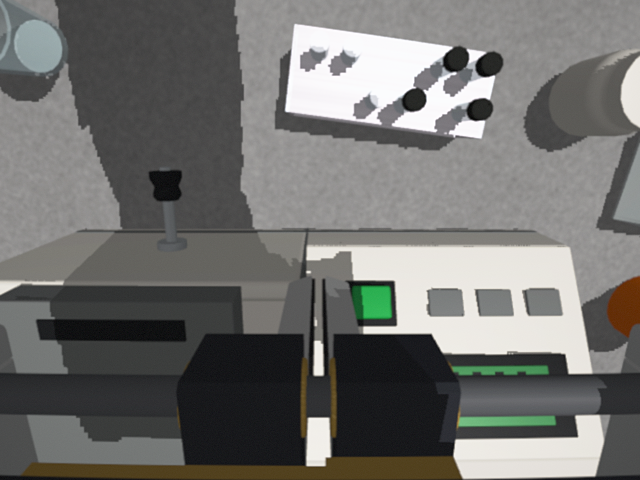

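Request:
{"api": "jog_arm", "payload": {
  "deltas": "-12 13 0 0 0; -24 26 10 0 0; -33 38 20 0 0; -34 38 40 0 0; -34 38 60 0 0; -34 38 70 0 0; -34 38 76 0 0; -34 38 76 0 0; -34 38 76 0 0; -34 38 76 0 0"
}}

```text
clock: 23.75
eef_pos: [568.4, 111.5, 123.9]
eef_rot: [3.142, 0.001, -3.06]
wrist_force: [-0.2, 0.5, 0.2]
finger_gap: 0.8
```

```bash
python3 - <<'E'
from h import *
im,d,st=snap('wrist','w15'); print(st['clock'],sp(st['eef_pos']),st['eef_rot'],st['wrist_force'],st['finger_gap'],np.abs(st['qd']).max())
cv2.imwrite('pics/w15c.png',cv2.resize(im[200:360,220:440],(770,560))[:,:,::-1])
E
```

```text
23.75 [ 26.03430054  47.94341124 123.92561654] [ 3.14155896e+00  7.54826343e-04 -3.06042716e+00] [-0.19577813  0.51121676  0.19268391] 0.7567856925690142 0.002746307233107141
```

View pics/w15c.png

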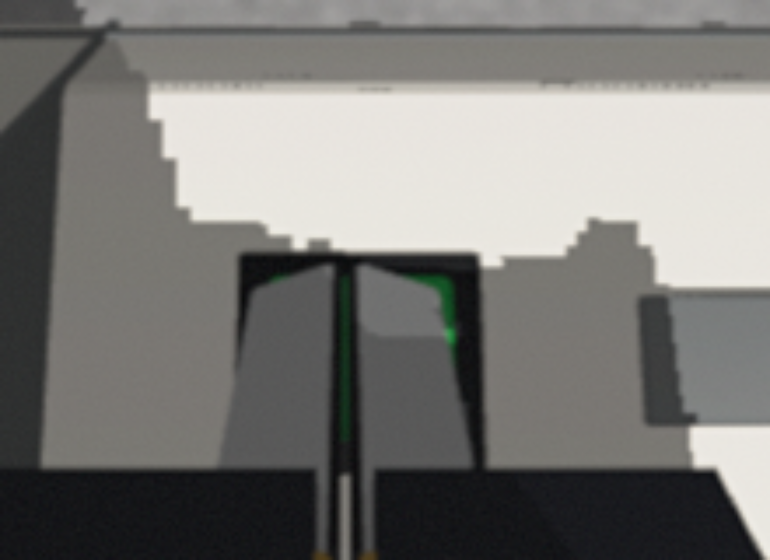

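Request:
{"api": "jog_arm", "payload": {
  "deltas": "0 1 4 0 0; -0.5 1 6 0 0; -1.5 1 7.5 0 0; -2.5 1 9.2 0 0; -3.5 1 11 0 0; -4.5 1 12.5 0 0; -5.5 1 14 0 0; -6 1 15 0 0; -6 1 15 0 0; -6 1 15 0 0"
}}

```text
clock: 25.05
eef_pos: [573.0, 113.0, 110.6]
eef_rot: [-3.142, -0.002, -3.06]
wrist_force: [-25.3, -3.8, 31.8]
finger_gap: 0.0
```

```bash
python3 - <<'E'
from h import *
im,d,st=snap('wrist','w16'); print(st['clock'],sp(st['eef_pos']),st['eef_rot'],st['wrist_force'],st['finger_gap'],np.abs(st['qd']).max())
E
```

```text
25.05 [ 30.68352888  49.04856834 110.64355446] [-3.14150558e+00 -2.49929094e-03 -3.06019664e+00] [-25.2967941   -3.79638759  31.83323835] 0.03747518786080008 0.0016377381642863813
```

Request:
{"api": "jog_arm", "payload": {
  "deltas": "4 0 -8 0 0; 6 0 -20 0 0; 6 0 -60 0 0; 6 0 -90 0 0; 36 -40 -91 0 0; 66 -80 -91 0 0; 96 -120 -91 0 0; 114 -149 -91 0 0; 114 -149 -91 0 0; 114 -149 -91 0 0"
}}

```text
clock: 26.35
eef_pos: [473.1, -44.5, 199.8]
eef_rot: [-3.141, 0.001, -3.061]
wrist_force: [0.4, 0.2, -1.4]
finger_gap: -0.0
```

```bash
python3 - <<'E'
from h import *
im,d,st=snap('wrist','w17'); print(st['clock'],sp(st['eef_pos']),st['eef_rot'],st['wrist_force'],st['finger_gap'],np.abs(st['qd']).max())
snap('side','s17');snap('scene','c17')
a=load('s17')[0][150:310,240:440]; b=load('c17')[0][170:310,260:420]
cv2.imwrite('pics/s17c.png',np.hstack([cv2.resize(a,(400,320)),cv2.resize(b,(400,320))])[:,:,::-1])
E
```

```text
26.35 [-81.69425581 -99.77040114 199.78354209] [-3.14148500e+00  8.22033023e-04 -3.06056321e+00] [ 0.3831975   0.16342974 -1.4111413 ] -0.003947151268445599 0.015568323135521981
```

View pics/s17c.png

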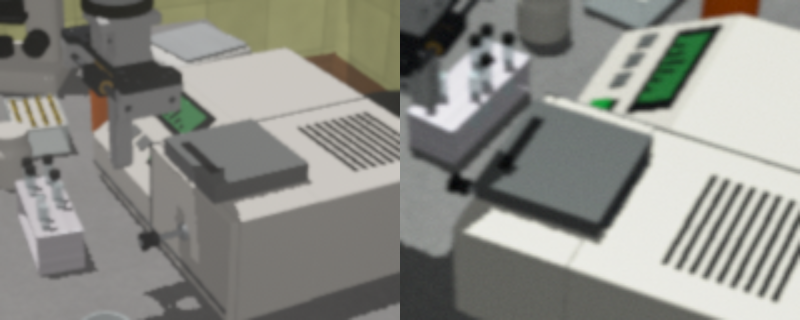

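View pics/w17.png

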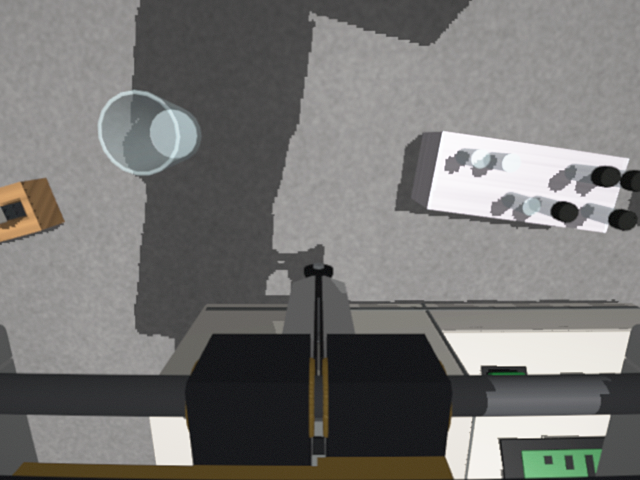

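Request:
{"api": "jog_arm", "payload": {
  "deltas": "0 0 40 0 0; 0 0 80 0 0; 0 0 110 0 0; 0 0 120 0 0; 0 0 120 0 0; -6 0 120 0 0; -10 0 120 0 0; -14 0 120 0 0; -18 0 120 0 0; -22 0 120 0 0"
}}

```text
clock: 27.75
eef_pos: [494.6, -43.0, 79.8]
eef_rot: [-3.142, -0.001, -3.06]
wrist_force: [-3.7, -0.2, 1.8]
finger_gap: 0.5
```

Request:
{"api": "jog_arm", "payload": {
  "deltas": "-4 0 0 0 0; -8 0 0 0 0; -12 0 0 0 0; -16 0 0 0 0; -19 0 0 0 0; -20.5 0 0 0 0; -21.5 0 0 0 0; -22 0 0 0 0; -22 0 0 0 0; -22 0 0 0 0"
}}

```text
clock: 29.0
eef_pos: [510.6, -41.6, 78.5]
eef_rot: [3.14, -0.016, -3.06]
wrist_force: [-47.6, -5.6, 28.5]
finger_gap: 0.5
```

```bash
python3 - <<'E'
from h import *
im,d,st=snap('wrist','w18'); print(st['clock'],sp(st['eef_pos']),st['eef_rot'],st['wrist_force'],st['finger_gap'],np.abs(st['qd']).max())
snap('side','s18')
a=load('s18')[0][150:310,240:440]
cv2.imwrite('pics/s18c.png',np.hstack([cv2.resize(a,(450,360)),cv2.resize(im[230:350,250:390],(350,360))])[:,:,::-1])
E
```

```text
29.0 [-44.0398954  -99.92126485  78.51124704] [ 3.14030237 -0.01590048 -3.06013017] [-47.64186318  -5.60326545  28.48727022] 0.47008107797491167 0.00125614210913843
```

View pics/s18c.png

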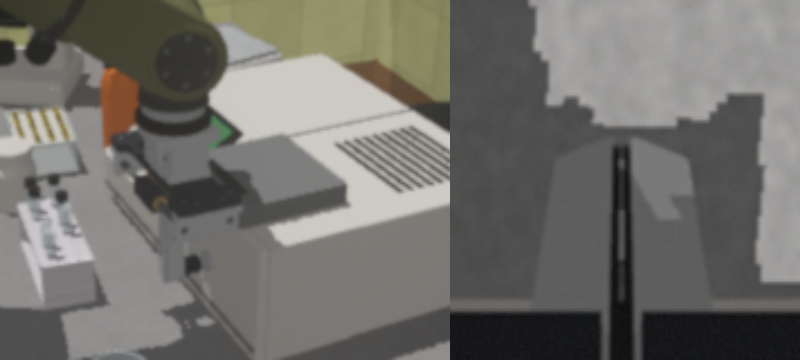

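Request:
{"api": "jog_arm", "payload": {
  "deltas": "5 0 0 0 0; 15 0 0 0 0; 30 0 0 0 0; 40 0 -20 0 0; 45 0 -60 0 0; 45 0 -100 0 0; 45 0 -130 0 0; 45 -40 -140 0 0; 45 -80 -140 0 0; 45 -100 -140 0 0"
}}

```text
clock: 30.35
eef_pos: [479.7, -145.9, 219.4]
eef_rot: [-3.141, 0.0, -3.062]
wrist_force: [0.6, 0.1, 0.1]
finger_gap: 0.8
```

```bash
python3 - <<'E'
from h import *
im,d,st=snap('wrist','w19'); print(st['clock'],sp(st['eef_pos']),st['eef_rot'],st['wrist_force'],st['finger_gap'],np.abs(st['qd']).max())
snap('side','s19');snap('scene','c19')
a=load('s19')[0][150:310,240:440]; b=load('s10')[0][150:310,240:440]
cv2.imwrite('pics/s19c.png',np.hstack([cv2.resize(a,(400,320)),cv2.resize(b,(400,320))])[:,:,::-1])
for f in ('s10','s17','s19'):
    uv,P,c=cloud('side',f); S=np.c_[(P[:,:2]-O)@ex,(P[:,:2]-O)@ey,P[:,2]]
    k=(c.max(1)<45)&(np.abs(S[:,1]+100)<16)&(np.abs(S[:,2]-78)<16)&(S[:,0]<-5)&(S[:,0]>-70); print(f,k.sum(),np.percentile(S[k],[2,50,98],axis=0).round(1).tolist())
    k=(np.abs(S[:,1]+100)<50)&(S[:,0]>15)&(S[:,0]<110)&(S[:,2]>120); print('lid z',np.percentile(S[k,2],[5,50,95]))
    k=k&(c.max(1)<130); A=np.linalg.lstsq(np.c_[S[k,:2],np.ones(k.sum())],S[k,2],rcond=None)[0]; print(A)
E
```

```text
30.35 [ -83.36839201 -201.43067884  219.40939391] [-3.14149631e+00  3.42507459e-04 -3.06169584e+00] [0.5628378  0.05497183 0.13924889] 0.8296513002512148 0.2715466622482254Traceback (most recent call last):
  File "<stdin>", line 8, in <module>
    return _quantile_unchecked(
        a, q, axis, out, overwrite_input, method, keepdims, weights)
    return _ureduce(a,
                    func=_quantile_ureduce_func,
    ...<5 lines>...
                    overwrite_input=overwrite_input,
                    method=method)
    r = func(a, **kwargs)
    result = _quantile(arr,
                       quantiles=q,
    ...<2 lines>...
                       out=out,
                       weights=wgt)
    slices_having_nans = np.isnan(arr[-1, ...])
                                  ~~~^^^^^^^^^
IndexError: index -1 is out of bounds for axis 0 with size 0
```

View pics/s19c.png

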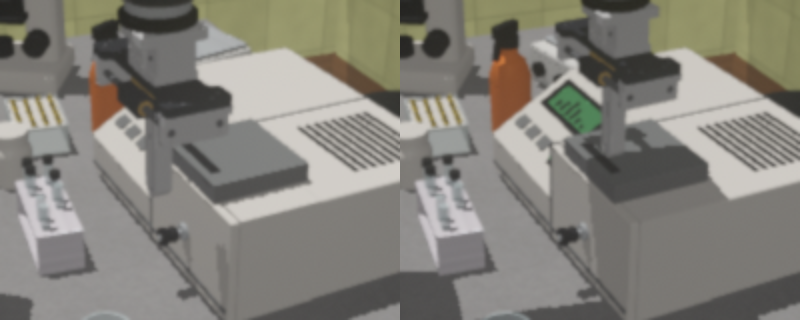

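View pics/c19.png

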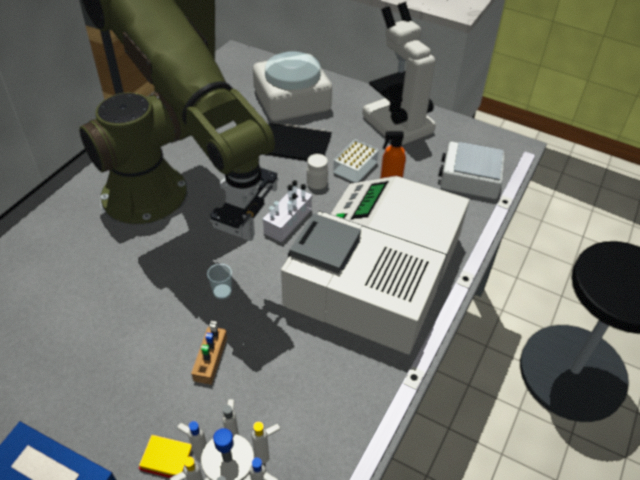

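View pics/w19.png

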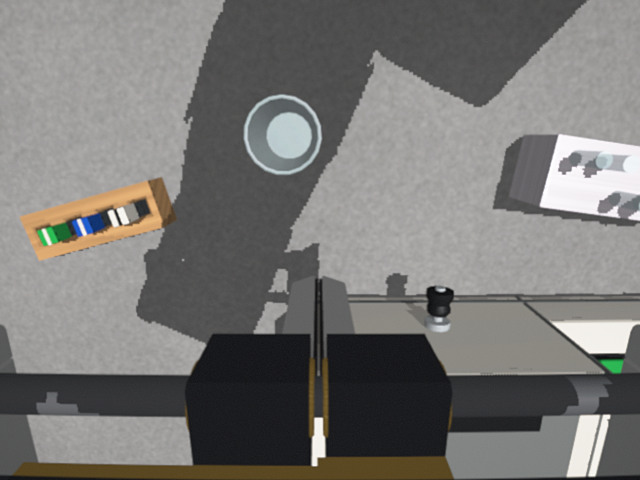

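```bash
python3 - <<'E'
from h import *
for f in ('side0','s10','s17','s19'):
    im,d,_,_=load(f); r=im[255:285,305:345].max(2)<70
    n,l,s,c=cv2.connectedComponentsWithStats(r.astype(np.uint8)); o=np.argsort(-s[1:,4])[:2]+1; print(f,s[o].tolist(),c[o].round(2).tolist())
for n,f in (('side','s10'),('side','s19'),('scene','c19')):
    uv,P,c=cloud(n,f); S=np.c_[(P[:,:2]-O)@ex,(P[:,:2]-O)@ey,P[:,2]]
    k=(np.abs(S[:,1]+100)<45)&(S[:,0]>15)&(S[:,0]<110)&(S[:,2]>160)&(S[:,2]<185); A=np.linalg.lstsq(np.c_[S[k,:2]-[65,-100],np.ones(k.sum())],S[k,2],rcond=None)[0]; print(f,k.sum(),A)
    k=(np.abs(S[:,1]+100)<100)&(S[:,0]>180)&(S[:,0]<320)&(S[:,2]>140)&(S[:,2]<160); print('top',np.median(S[k,2]))
print(proj('side',[[O[0]-.9967*23+8.14,O[1]-1.9-99.67,78],[O[0]-.9967*48+8.14,O[1]-3.9-99.67,78]]))
E
```

```text
side0 [[14, 9, 10, 9, 63]] [[18.56, 12.51]]
s10 [[14, 9, 10, 9, 59]] [[18.61, 12.51]]
s17 [[5, 10, 10, 10, 65]] [[9.43, 14.48]]
s19 [[14, 9, 10, 9, 54]] [[18.56, 12.48]]
s10 617 [-2.23672164e-02  4.11009938e-03  1.73408688e+02]
top 148.05024592079621
s19 669 [-6.93053828e-03 -7.69661575e-04  1.72995188e+02]
top 148.1303517259982
c19 1168 [-6.65939879e-03  2.24275644e-03  1.74854782e+02]
top 149.83848278697315
[[323.8709448  266.80363029]
 [314.42648018 269.24432025]]
```

```bash
python3 - <<'E'
from h import *
print(manip.read_state()['wrist_force'],manip.read_state()['clock']); print(workorder.sign_off())
E
```

```text
[ 0.35253201 -0.42891024  0.12292445] 30.5
the job is handed in; nothing more can be done
None
```

I finished the check in the order asked and handed it in at 30.5 s. The orange-capped filter is in the rear place with its glass facing the two sides, and the lid is shut. I pulled the rod out to its detent, pressed the green key while it was out, then pushed the rod home.

What the last checks showed:
- **Filter:** its cap was level with the black-capped one at about 152 mm in the camera measurement, and the cap lines were parallel. That check was made before the lid closed, so the filter was not seen again after the rod moved.
- **Lid:** its top is flat and 25 mm above the housing, which matches shut.
- **Rod:** it travelled 25.2 mm out. After the push, the knob is back within 0.1 pixel of its starting position in the side view.
- **Key:** I judged the press by force only, about 40 N from the fingertips against a 5 N spring, so it bottomed out. I saw no clear change on the display to confirm it.
- **Rod push:** this peaked at about 56 N at the wrist, carried by the fingertips on the knob, with the gripper body clear of the instrument.
- **Surroundings:** the other filters and bench items look undisturbed in the pictures. The robot was clear, with no contact force at hand-in.

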